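# Clean the siding rails and stable the wagons in the train shed

## Task

Take the rail-cleaning block from its tray and rub both rails of the siding from the white line to the yellow line at the shed, keeping a light, steady press of about 5 N, with the block covering each line at the ends of the stroke; then lay the block flat back in its tray. After that, set every wagon on the table onto the rails and push them one behind another through the doorway into the glazed shed until all of them stand on the rails wholly past the yellow line. Leave the trees, signal, paint jar and tin undisturbed.

Things in the scene. Friction and masses are not known exactly. Their poses are not given: they have to be found in the camera images.
- siding: fixed straight model track on a plywood strip 555 x 90 x 8. Origin on the centre line, table height, in the plane of the shed doorway; x runs along the track into the shed. Open track x = -320 to 0, shed x = 0 to 235. Two steel rails, tops 16 above the origin, 3 wide, 20 either side of the centre line, 37 between them; the strip's top is at 8.
- doorway (a point): centre line at rail-top height, at the doorway (siding x = 0). Heights above the siding's origin: brick side walls to 40 (inner faces 29.5 either side of the centre line), clear flat roof on posts, underside 82, top 89. Red buffer beam at the far end, face at siding x = 222. Walls and roof start at the doorway, so fingers from above can push a wagon only up to it
- white_line (a point): point on the centre line at rail-top height at the white line near the track's open end (painted on the strip's edges, siding x = -280): cleaning starts here
- yellow_line (a point): point on the centre line at rail-top height at the yellow line (painted on the strip's edges) 20 mm outside the doorway, siding x = -20: cleaning ends here, and wagons must end wholly past it
- block: rail-cleaning block, 0.2 kg: sprung cork sole 70 (x) x 62 (y) x 6, above it an orange plate 74 x 66 from 12 to 20 mm up and a wooden knob 24 x 24 from 20 to 58 mm up. Origin under the sole's centre, sole not pressed in. The sole gives up to 6 mm: 2.3 N when it starts to give, 5 N at 3 mm, 7.7 N at 6 mm, then hard. Used with x along the track, either way round. Starts in the tray
- sole (a joint): how far the block's sprung sole is pressed in, 0 to 0.006 m
- tray: fixed shallow grey tray, 118 (x) by 138 (y) outside, walls 4 thick and 14 high, floor 4 thick. Origin at the centre of its underside.
- wagon_red: model wagon, red open body, black load, 70 long (x, ends alike), 48 wide (y), 48 high, weighted low, about 0.15 kg. Origin under its centre, at the flange bottoms; treads 4 mm up; sides to grip 14 to 48 mm up. Wheels locked: it slides. Rounded flanges, 33 over the outsides, drop between the rails; its origin is then 12 mm above the siding's. 2 or 3 of the 4 wagons are present
- wagon_yellow: model wagon, yellow open body, brown wooden load, 70 long (x, ends alike), 48 wide (y), 48 high, weighted low, about 0.15 kg. Origin under its centre, at the flange bottoms; treads 4 mm up; sides to grip 14 to 48 mm up. Wheels locked: it slides. Rounded flanges, 33 over the outsides, drop between the rails; its origin is then 12 mm above the siding's. 2 or 3 of the 4 wagons are present
- wagon_blue: model wagon, blue open body, grey load, 70 long (x, ends alike), 48 wide (y), 48 high, weighted low, about 0.15 kg. Origin under its centre, at the flange bottoms; treads 4 mm up; sides to grip 14 to 48 mm up. Wheels locked: it slides. Rounded flanges, 33 over the outsides, drop between the rails; its origin is then 12 mm above the siding's. 2 or 3 of the 4 wagons are present
- wagon_white: model wagon, white open body, reddish load, 70 long (x, ends alike), 48 wide (y), 48 high, weighted low, about 0.15 kg. Origin under its centre, at the flange bottoms; treads 4 mm up; sides to grip 14 to 48 mm up. Wheels locked: it slides. Rounded flanges, 33 over the outsides, drop between the rails; its origin is then 12 mm above the siding's. 2 or 3 of the 4 wagons are present
- tree_a: model tree 48 across, 95 high, left of the shed's far end; bystander, origin under its foot
- tree_b: the same kind of model tree, off the open end of the track; bystander
- signal: white model light signal on a 40 mm square foot, 122 high, beyond the track; bystander, origin under its foot
- paint_pot: small round paint jar 44 across, 50 high, to the left; bystander, origin under it
- parts_tin: flat blue tin 70 x 100 x 25 beyond the track; bystander, origin under it

How it is judged (in metres and radians):
On the way, in this order (a step that is already met when the one before it is completed fails the run):
1. block on both rails with its rear edge at or beyond the white line, pressed lightly (3 to 9.5 N) (contact force between block and siding between 3 and 9.5 N and y of block in the frame of siding between -0.01 and 0.01 m and angle between block's own z axis and vertical below 0.12 rad and x of block in the frame of siding between -0.3 and -0.235 m), for 0.1 s.
2. block rubbing on, still pressed at 3 to 9.5 N, a quarter of the way (contact force between block and siding between 3 and 9.5 N and y of block in the frame of siding between -0.01 and 0.01 m and angle between block's own z axis and vertical below 0.12 rad and x of block in the frame of siding between -0.205 and -0.175 m), for 0.1 s.
3. block rubbing on, still pressed at 3 to 9.5 N, halfway (contact force between block and siding between 3 and 9.5 N and y of block in the frame of siding between -0.01 and 0.01 m and angle between block's own z axis and vertical below 0.12 rad and x of block in the frame of siding between -0.165 and -0.135 m), for 0.1 s.
4. block rubbing on, still pressed at 3 to 9.5 N, three quarters of the way (contact force between block and siding between 3 and 9.5 N and y of block in the frame of siding between -0.01 and 0.01 m and angle between block's own z axis and vertical below 0.12 rad and x of block in the frame of siding between -0.125 and -0.095 m), for 0.1 s.
5. block still pressed at 3 to 9.5 N with its front edge at the yellow line (contact force between block and siding between 3 and 9.5 N and y of block in the frame of siding between -0.01 and 0.01 m and angle between block's own z axis and vertical below 0.12 rad and x of block in the frame of siding between -0.065 and 0 m), for 0.1 s.
6. block flat in its tray again and let go (horizontal distance between block and tray below 0.04 m and z of block in the frame of tray below 0.012 m and angle between block's own z axis and vertical below 0.1 rad and linear speed of block below 0.02 m/s and contact force between the fingers and block below 0.1 N), for 0.2 s.
7. after that, the first wagon stands on the rails inside the shed, past the yellow line (((x of wagon_red in the frame of siding between 0.012 and 0.21 m and y of wagon_red in the frame of siding between -0.006 and 0.006 m and z of wagon_red in the frame of siding between 0.008 and 0.016 m and angle between the x axis of wagon_red and the x axis of siding, either way round below 0.12 rad and angle between wagon_red's own z axis and vertical below 0.1 rad and linear speed of wagon_red below 0.02 m/s) or (x of wagon_yellow in the frame of siding between 0.012 and 0.21 m and y of wagon_yellow in the frame of siding between -0.006 and 0.006 m and z of wagon_yellow in the frame of siding between 0.008 and 0.016 m and angle between the x axis of wagon_yellow and the x axis of siding, either way round below 0.12 rad and angle between wagon_yellow's own z axis and vertical below 0.1 rad and linear speed of wagon_yellow below 0.02 m/s) or (x of wagon_blue in the frame of siding between 0.012 and 0.21 m and y of wagon_blue in the frame of siding between -0.006 and 0.006 m and z of wagon_blue in the frame of siding between 0.008 and 0.016 m and angle between the x axis of wagon_blue and the x axis of siding, either way round below 0.12 rad and angle between wagon_blue's own z axis and vertical below 0.1 rad and linear speed of wagon_blue below 0.02 m/s) or (x of wagon_white in the frame of siding between 0.012 and 0.21 m and y of wagon_white in the frame of siding between -0.006 and 0.006 m and z of wagon_white in the frame of siding between 0.008 and 0.016 m and angle between the x axis of wagon_white and the x axis of siding, either way round below 0.12 rad and angle between wagon_white's own z axis and vertical below 0.1 rad and linear speed of wagon_white below 0.02 m/s))), for 0.2 s.
At the end, for the whole second after the job is handed in: every wagon present stands at rest upright on the rails of the siding, its centre on the track's centre line within 6 mm, in line with it within 0.12 rad, and its rear end past the yellow line (3 mm forgiven); the block lies flat at rest in its tray, centre within 40 mm of the tray's (all of step 6 and x of wagon_red in the frame of siding between 0.012 and 0.21 m and y of wagon_red in the frame of siding between -0.006 and 0.006 m and z of wagon_red in the frame of siding between 0.008 and 0.016 m and angle between the x axis of each of wagon_red, wagon_yellow, wagon_blue, wagon_white and the x axis of siding, either way round below 0.12 rad and angle between each of wagon_red, wagon_yellow, wagon_blue, wagon_white's own z axis and vertical below 0.1 rad and linear speed of each of wagon_red, wagon_yellow, wagon_blue, wagon_white below 0.02 m/s and x of wagon_yellow in the frame of siding between 0.012 and 0.21 m and y of wagon_yellow in the frame of siding between -0.006 and 0.006 m and z of wagon_yellow in the frame of siding between 0.008 and 0.016 m and x of wagon_blue in the frame of siding between 0.012 and 0.21 m and y of wagon_blue in the frame of siding between -0.006 and 0.006 m and z of wagon_blue in the frame of siding between 0.008 and 0.016 m and x of wagon_white in the frame of siding between 0.012 and 0.21 m and y of wagon_white in the frame of siding between -0.006 and 0.006 m and z of wagon_white in the frame of siding between 0.008 and 0.016 m); the robot touches nothing.
It fails at once if either model tree is shifted more than 30 mm or knocked over (distance of any of tree_a, tree_b from where it was at the start of the episode above 0.03 m or angle between any of tree_a, tree_b's own z axis and vertical above 0.5 rad).
It fails at once if the signal is shifted more than 30 mm or knocked over (distance of signal from where it was at the start of the episode above 0.03 m or angle between signal's own z axis and vertical above 0.5 rad).
It fails at once if the paint jar is shifted more than 30 mm or knocked over (distance of paint_pot from where it was at the start of the episode above 0.03 m or angle between paint_pot's own z axis and vertical above 0.5 rad).
It fails at once if the tin is shifted more than 30 mm or knocked over (distance of parts_tin from where it was at the start of the episode above 0.03 m or angle between parts_tin's own z axis and vertical above 0.5 rad).
Of wagon_red, wagon_yellow, wagon_blue, wagon_white only 2 to 3 are there at a start; the rules pass over those that are not, and their reading is None.
At some moment in a run one of wagon_red, wagon_yellow, wagon_blue, wagon_white may be knocked a few centimetres aside while the robot is not near it.
Once in a run the grip may slacken for a moment while it holds something.
It also fails if it takes over 210 s, if anything falls off the work surface, if the arm or the gripper's body presses on something with over 40 N, if the wrist force passes 120 N, or if a joint passes its speed limit or range.

## Robot

A 7-joint arm with a two-finger parallel gripper is mounted at the origin on the work surface. World frame = base frame: x ahead of the robot, y to its left, z up, the work surface at z = 0. Lengths are in mm, angles in rad, forces in N, time in s.
With the tool pointing down it reaches from about 425 to 1025 mm from the base axis. Payload 9.4 kg.
Tool frame: the origin (TCP) lies on the centre line of the jaws, within the pads' length; the fingertips stand 17 mm ahead of it and the grasp point (between the pads) lies 2 mm behind it; z points along the fingers, y is the line along which they close (so a half turn about z gives the same grasp; the last joint's range is limited). The gripper opens to 93 mm and grips with 3 to 60 N. Pads are 15 mm wide; open, the fingers measure 128 mm over their backs; the gripper's body (75 mm by 188 mm) begins 65 mm behind the grasp point.
Start: joints at [-1.212, 0.599, -0.003, 1.599, 0.002, 0.943, -0.08], TCP at [306.052, 657.234, 235.618] pointing down, gripper open.
Joint ranges: [-2.57, 2.57], [-0.35, 1.97], [-1.29, 1.29], [0.11, 2.56], [-1.05, 4.19], [0.11, 1.86], [-2.63, 2.63]. Speed limits (rad/s): [2.22, 2.22, 3.01, 3.01, 3.14, 3.14, 3.14].

## Interface

Orientations are given as a unit quaternion [x, y, z, w].
In Python, from rig import sense, grab_frame, finish_job gives the robot as it stands.
- The arm moves only by the shell command python3 -m handwheel 'ROWS' [OPENING] [FORCE]. ROWS is a JSON object whose key "steps" holds a list of rows, 1 to 5 of them, each of 6 numbers: dx, dy, dz in a scale on which 1.0 is 300 mm, then a rotation vector rx, ry, rz in shares of 4 rad (1.0 is 4 rad); each row is the pose to reach, as a shift and turn from the pose commanded when the command began, along the tool's axes at that moment; what a row does not reach only later rows make up. A row lasts 1/8 s, in which the tool goes at most 62.5 mm and 0.188 rad, less where a joint would pass 70% of its speed; a pose out of reach is approached as far as the arm can. OPENING is the finger opening in mm, set as the command begins (- or left out keeps the last). The fingers move at their own pace and stop on an object; FORCE is the grip in N (left out, the last holds). Time passes only in rows, so rows that do not move let the fingers close. It prints the time, the measured TCP pose, the force, the opening and the grip force at its end. Input that does not fit is refused with a message, and nothing moves.
- sense(): the state, without advancing time (a new reading comes with each control period).
- grab_frame(name): name is "scene" or "top" or "wrist"; returns a dict with "color" (420x560x3 uint8, red, green, blue), "z_map" (420x560 float32, mm along the optical axis (not along the pixel's ray), 0 where there is no reading), "fx", "fy", "cx", "cy" (pixels), "world_to_cam" (4x4, takes a point from world to camera coordinates). Camera axes: x right, y down, z forward; pixel columns grow to the right and rows downward; lengths in mm; the calibration is good to about 2 mm. A picture is of the moment at which its call begins.
- finish_job(): hands the job in; it is judged then, once.
The state is a dict: "clock": time; "q": joint angles; "joint_vel": joint speeds; "tau": joint torques, N m; "position": TCP position; "tcp_rot": TCP orientation; "contact_force": force on the tool from outside, world axes, zero at the start; "torque": the same for the moment, N m; "opening": finger opening in mm; "grasp_force": force on a finger pad.
Only numpy, scipy, OpenCV 4.12 (cv2) and the standard library are available. Lean on these libraries where they do the work, as an engineer would, in place of code of your own. Each camera call takes 0.05 s, during which the arm holds its last target. There are 200 camera calls.

## Working session

There is one attempt and no reset: what is moved stays moved. The work goes in short steps, Python scripts to look and compute and a shell command to move; the robot and the scene stay as the last step left them, time stands still between calls to the robot, and variables do not carry over. Pictures are saved under pics/ and viewed, at most 14 in all, crops included, and the job is handed in when it is done.

```bash
mkdir -p pics
python3 - <<'E'
from rig import sense,grab_frame
import cv2,numpy as np
s=sense();print({k:np.round(v,3).tolist() for k,v in s.items()})
for n in("top","scene"):
    f=grab_frame(n);cv2.imwrite(f"pics/{n}0.png",f["color"][:,:,::-1]);np.save(f"pics/{n}0.npy",f,allow_pickle=True)
    print(n,f["fx"],f["cx"],f["cy"],np.round(f["world_to_cam"],3).tolist())
E
```

```text
{'clock': 0.0, 'q': [-1.212, 0.6, -0.003, 1.6, 0.002, 0.943, -0.08], 'joint_vel': [0.0, -0.001, 0.001, -0.001, 0.0, 0.0, -0.0], 'tau': [0.0, -76.508, 1.497, -25.234, -0.052, 0.017, 0.0], 'position': [305.845, 656.843, 234.746], 'tcp_rot': [0.216, 0.976, -0.001, -0.0], 'contact_force': [0.423, 0.656, -0.435], 'torque': [0.002, -0.013, 0.036], 'grasp_force': 0.0, 'opening': 92.906}
top 517.4959990660832 286.5493785604355 206.6493432151414 [[-0.023, -1.0, 0.005, 30.086], [-0.993, 0.023, -0.117, 618.856], [0.117, -0.008, -0.993, 1572.34], [0.0, 0.0, 0.0, 1.0]]
scene 533.737497454329 272.46011199423623 206.1970862074294 [[-0.05, 0.999, -0.01, 0.771], [0.833, 0.036, -0.552, -490.766], [-0.551, -0.036, -0.834, 1803.161], [0.0, 0.0, 0.0, 1.0]]
```

View pics/top0.png

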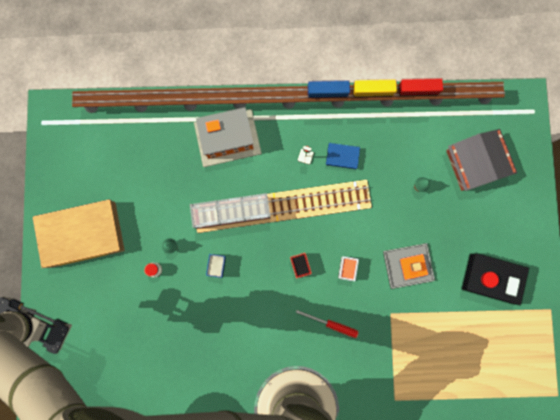

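View pics/scene0.png

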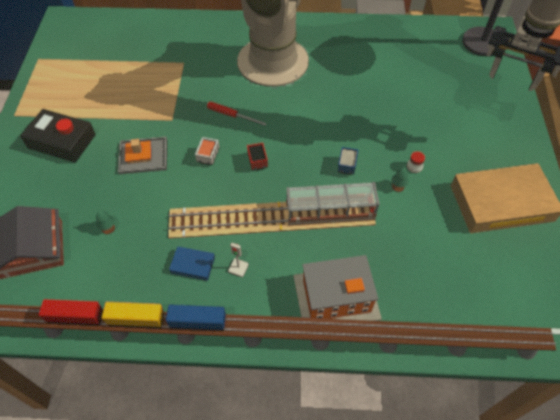

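Top view: wagons are blue at (217,265), red at (301,265) and white at (348,268). The tray with the block is at (412,266). The track runs from (370,195) to the shed end at (192,215). Tree_a is at (170,245), the jar at (152,269), tree_b at (422,185), the signal at (306,155) and the tin at (343,156). The arm is parked on the left.

```bash
cat > h.py <<'E'
import numpy as np,cv2
from rig import sense,grab_frame
from scipy.spatial.transform import Rotation as R
def ray(f,uv,z):
    "pixels -> world points on plane z"
    uv=np.atleast_2d(uv).astype(float);M=np.array(f["world_to_cam"]);Rm=M[:3,:3];c=-Rm.T@M[:3,3]
    d=np.c_[(uv[:,0]-f["cx"])/f["fx"],(uv[:,1]-f["cy"])/f["fy"],np.ones(len(uv))]@Rm
    return c+d*((z-c[2])/d[:,2])[:,None]
def proj(f,P):
    M=np.array(f["world_to_cam"]);p=np.atleast_2d(P)@M[:3,:3].T+M[:3,3]
    return np.c_[p[:,0]/p[:,2]*f["fx"]+f["cx"],p[:,1]/p[:,2]*f["fy"]+f["cy"]]
def cloud(f):
    z=f["z_map"];v,u=np.indices(z.shape);M=np.array(f["world_to_cam"])
    c=np.dstack([(u-f["cx"])/f["fx"]*z,(v-f["cy"])/f["fy"]*z,z])
    return (c-M[:3,3])@M[:3,:3]
def hsv(f): return cv2.cvtColor(f["color"],cv2.COLOR_RGB2HSV)
def blobs(m,amin=30):
    cs,_=cv2.findContours(m.astype(np.uint8),cv2.RETR_EXTERNAL,cv2.CHAIN_APPROX_NONE)
    return [c for c in cs if cv2.contourArea(c)>=amin]
def tool():
    s=sense();return np.array(s["position"]),R.from_quat(s["tcp_rot"])
def go(target,yaw=None,tilt=True):
    "shift & turn (tool axes) to target with tool down, tool y axis along world heading yaw(rad)"
    p,r=tool();d=r.inv().apply(np.array(target)-p);rv=np.zeros(3)
    if yaw is not None:
        y=np.array([np.cos(yaw),np.sin(yaw),0]);y0=r.as_matrix()[:,1]
        if y@y0<0:y=-y
        z=np.array([0,0,-1.]);rv=(r.inv()*R.from_matrix(np.c_[np.cross(y,z),y,z])).as_rotvec()
    print("pos",p.round(1),"quat",r.as_quat().round(3),"-> shift",d.round(1),"turn",rv.round(3))
def grab(n,name):
    f=grab_frame(n);cv2.imwrite(f"pics/{name}.png",f["color"][:,:,::-1]);np.save(f"pics/{name}.npy",f,allow_pickle=True);return f
def load(name): return np.load(f"pics/{name}.npy",allow_pickle=True).item()
E
python3 - <<'E'
from h import *
f=load("top0");C=cloud(f)
for n,uv in dict(blue=(217,265),red=(301,265),white=(348,268),blk=(415,264),tray=(410,266),treea=(170,245),jar=(152,269),treeb=(422,185),sig=(306,155),tin=(343,156),trkR=(370,195),trk270=(270,208),shedL=(192,215),roof=(230,211)).items():
    print(n,C[uv[1],uv[0]].round())
f=grab("wrist","w0");print(f["fx"],f["cx"],f["cy"],np.round(f["world_to_cam"],3).tolist())
s=sense();r=R.from_quat(s["tcp_rot"]);M=f["world_to_cam"];c=-M[:3,:3].T@M[:3,3];print("cam in tool",r.inv().apply(c-s["position"]).round(1),(M[:3,:3]@r.as_matrix()).round(2))
h=hsv(f);print(r.as_matrix().round(2))
E
```

```text
blue [444. 233.  39.]
red [438. -24.  38.]
white [ 426. -168.   41.]
blk [ 433. -368.   62.]
tray [ 427. -362.   25.]
treea [507. 371.  66.]
jar [437. 429.  48.]
treeb [ 674. -402.   65.]
sig [783. -50.  30.]
tin [ 778. -167.   25.]
trkR [ 655. -251.    0.]
trk270 [620.  68.   4.]
shedL [595. 302.  80.]
roof [604. 186.  91.]
327.98013113293274 274.2746987027825 210.7204492047878 [[0.423, 0.906, -0.001, -723.883], [0.879, -0.41, 0.243, -28.694], [0.22, -0.104, -0.97, 390.966], [0.0, 0.0, 0.0, 1.0]]
cam in tool [  66.7   -0.4 -150.2] [[-0.    1.    0.  ]
 [-0.97 -0.   -0.24]
 [-0.24 -0.    0.97]]
[[-0.91  0.42 -0.  ]
 [ 0.42  0.91 -0.  ]
 [-0.   -0.   -1.  ]]
```

Run:
```python
from h import *
go([640,-130,300],np.radians(6.2))
```

```text
pos [305.9 656.9 235. ] quat [ 0.216  0.976 -0.001 -0.   ] -> shift [-635.  -572.4  -64.3] turn [-1.000e-03  1.000e-03  1.027e+00]
```

The manual's scale: shifts go in shares of 300 mm and turns go in shares of 4 rad. Converting my numbers, -190 mm / 300 = -0.6333, -140 mm / 300 = -0.4667, 0.9 rad / 4 = 0.225.

```bash
python3 -m handwheel '{"steps":[[0, 0, -0.2, 0, 0, 0.045], [-0.2, -0.0667, -0.2133, 0, 0, 0.09], [-0.3333, -0.1667, -0.2133, 0, 0, 0.135], [-0.4667, -0.3, -0.2133, 0, 0, 0.18], [-0.6333, -0.4333, -0.2133, 0, 0, 0.225]]}' 93
python3 - <<'E'
from h import *
go([640,-130,300],np.radians(6.2))
E
```

```text
clock: 0.78
position: [422.7, 459.1, 299.4]
tcp_rot: [0.621, 0.784, -0.0, -0.0]
contact_force: [0.6, 0.2, -0.8]
opening: 92.8
grasp_force: 0.0
pos [422.7 459.1 299.4] quat [ 0.621  0.784 -0.    -0.   ] -> shift [-623.2   77.1   -0.7] turn [-0.    -0.     0.122]
```

In the tool's units: -300 mm / 300 = -1, -240 mm / 300 = -0.8, 0.122 rad / 4 = 0.0305.

```bash
python3 -m handwheel '{"steps":[[-0.2, 0.0267, 0, 0, 0, 0.0305], [-0.4, 0.0533, 0, 0, 0, 0.0305], [-0.6, 0.08, 0, 0, 0, 0.0305], [-0.8, 0.1067, 0, 0, 0, 0.0305], [-1, 0.1333, 0, 0, 0, 0.0305]]}'|head -2;  python3 - <<'E'
from h import *
go([640,-130,300],np.radians(6.2))
E
```

```text
clock: 1.4
position: [531.9, 176.3, 299.7]
pos [531.9 176.3 299.7] quat [0.666 0.746 0.    0.   ] -> shift [-3.166e+02  7.280e+01 -3.000e-01] turn [ 0.    -0.     0.005]
```

```bash
python3 -m handwheel '{"steps":[[-0.2, 0.0467, 0, 0, 0, 0], [-0.4, 0.0933, 0, 0, 0, 0], [-0.6, 0.14, 0, 0, 0, 0], [-0.8, 0.1867, 0, 0, 0, 0], [-1, 0.2333, 0, 0, 0, 0]]}'|head -2; python3 -m handwheel '{"steps":[[-0.0567, 0.01, 0, 0, 0, 0], [-0.0567, 0.01, 0, 0, 0, 0], [-0.0567, 0.01, 0, 0, 0, 0]]}'|head -2
python3 - <<'E'
from h import *
f=grab("wrist","w1");print(sense()["position"])
E
```

```text
clock: 2.02
position: [635.3, -113.8, 299.5]
clock: 2.4
position: [639.6, -126.3, 299.4]
[ 639.61482628 -126.1211919   299.52275948]
```

View pics/w1.png

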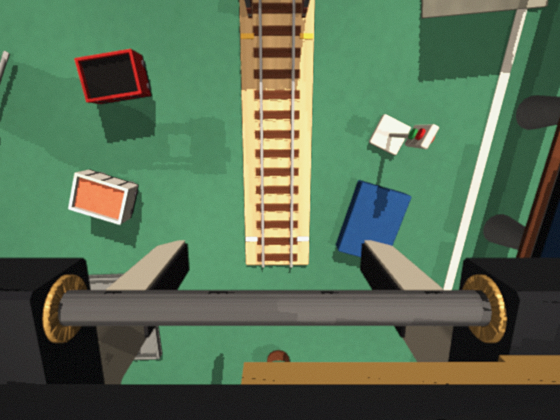

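The wrist view shows the two rails at columns ~262 and ~293. The white marks are at row ~240, the yellow marks at row ~37, and the strip's open end at row ~265. Red wagon is at (112,76), white wagon at (103,197).

Run:
```python
from h import *
f=load("w1");h=hsv(f).astype(int);S=h[...,1];V=h[...,2];H=h[...,0]
# strip mask = not green; print rail rows
L=[];Rr=[]
for v in range(50,232):
    s=S[v,250:306]; u=np.where(s<55)[0]+250
    a=u[(u>254)&(u<270)];b=u[(u>285)&(u<301)]
    if len(a):L.append((a.mean(),v))
    if len(b):Rr.append((b.mean(),v))
def fit(pts,z):
    P=ray(f,np.array(pts),z)[:,:2]; 
    vx,vy,x,y=cv2.fitLine(P.astype(np.float32),cv2.DIST_HUBER,0,1e-3,1e-3).ravel()
    if vy<0:vx,vy=-vx,-vy
    r=(P-[x,y])@[vy,-vx];return np.array([x,y]),np.array([vx,vy]),r.std(),len(P)
a=fit(L,16);b=fit(Rr,16);print(a,b)
n=np.array([a[1][1],-a[1][0]]);print("gauge",(b[0]-a[0])@n, "heading",[np.degrees(np.arctan2(*x[1][::-1])) for x in(a,b)])
# lines at strip edges
for name,m,box in (("white",(S<50)&(V>190),(225,255)),("yel",(H>20)&(H<30)&(S>160)&(V>150),(25,50))):
    for c0,c1 in((240,256),(298,316)):
        vv,uu=np.where(m[box[0]:box[1],c0:c1]);print(name,len(vv),(uu.mean()+c0).round(1),(vv.mean()+box[0]).round(1),ray(f,[uu.mean()+c0,vv.mean()+box[0]],8).round(1))
# strip edges
e1=[];e2=[]
for v in range(60,230):
    g=np.where(~((H[v,200:360]>45)&(H[v,200:360]<95)&(S[v,200:360]>70)))[0]+200
    g=g[(g>225)&(g<330)]; e1.append((g.min()-.5,v));e2.append((g.max()+.5,v))
a=fit(e1,8);b=fit(e2,8);print(a,b,(b[0]-a[0])@n)
C=cloud(f);print([C[v,u].round(1) for v,u in((150,275),(150,262),(190,293),(197,103),(76,112))])
```

```text
(array([617.0515 , -79.23558], dtype=float32), array([-0.11726239,  0.99310094], dtype=float32), np.float64(0.2950301893683214), 182) (array([657.00995 , -78.261284], dtype=float32), array([-0.11771521,  0.9930474 ], dtype=float32), np.float64(0.2722802561505415), 182)
gauge 39.79701 heading [np.float32(96.73413), np.float32(96.76026)]
white 49 250.6 239.0 [[ 615.8 -214.7    8. ]]
white 54 302.9 238.0 [[ 689.3 -204.8    8. ]]
yel 0 nan nan [[nan nan nan]]
yel 44 307.1 36.0 [[659.2  54.1   8. ]]
(array([592.7588 , -93.94513], dtype=float32), array([-0.11436876,  0.99343836], dtype=float32), np.float64(0.4211085763300188), 170) (array([683.0301 , -76.77605], dtype=float32), array([-0.11762714,  0.99305785], dtype=float32), np.float64(0.3998505852579202), 170) 91.661804
[array([635.9, -87. ,  11.7]), array([619.1, -88.5,  18.6]), array([ 665.8, -136.2,   17.7]), array([ 425.8, -168.3,   42.4]), array([438.3, -22.7,  43.5])]<stdin>:20: RuntimeWarning: Mean of empty slice.
  ret = ret.dtype.type(ret / rcount)
```

```bash
cat >> h.py <<'E'
TH=np.radians(96.747);T=np.array([np.cos(TH),np.sin(TH)]);N=np.array([-T[1],T[0]])  # N = siding +y
O=np.array([619.5,68.9])
def sid(x,y,z): return [*(O+x*T+y*N),z]
def tosid(p): d=np.asarray(p)[...,:2]-O;return np.stack([d@T,d@N],-1)
E
python3 - <<'E'
from h import *
go([437,-445,260],TH-np.pi/2)
E
```

```text
pos [ 639.6 -126.1  299.5] quat [ 0.665  0.747  0.    -0.001] -> shift [-293.4 -238.1   39.2] turn [-0.    -0.001 -0.002]
```

In the tool's units: -220 mm / 300 = -0.7333, -180 mm / 300 = -0.6.

```bash
python3 -m handwheel '{"steps":[[-0.15, -0.12, 0, 0, 0, 0], [-0.3, -0.24, 0, 0, 0, 0], [-0.45, -0.36, 0, 0, 0, 0], [-0.6, -0.4867, 0, 0, 0, 0], [-0.7333, -0.6, 0.0667, 0, 0, 0]]}'|head -2;python3 -m handwheel '{"steps":[[-0.15, -0.12, 0.0667, 0, 0, 0], [-0.2333, -0.19, 0.0667, 0, 0, 0], [-0.2333, -0.19, 0.0667, 0, 0, 0], [-0.2333, -0.19, 0.0667, 0, 0, 0]]}'|head -2
python3 - <<'E'
from h import *
f=grab("wrist","w2");print(sense()["position"])
E
```

```text
clock: 3.08
position: [485.9, -367.8, 281.0]
clock: 3.58
position: [438.4, -441.7, 259.8]
[ 438.66842964 -441.49144426  259.76279207]
```

View pics/w2.png

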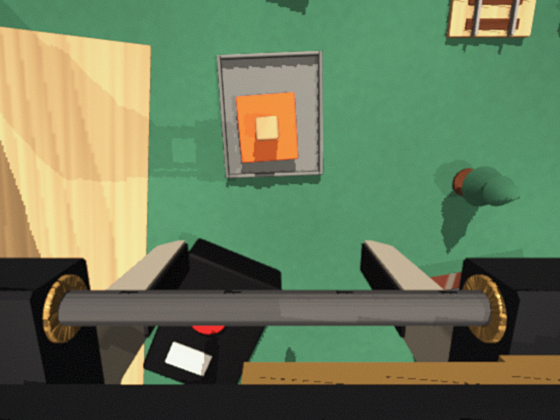

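The tray outline spans (218..322, 52..178), the orange plate is around (268,127), and the knob top is at (266,127).

Run:
```python
from h import *
f=load("w2");h=hsv(f);H,S,V=[h[...,i].astype(int) for i in range(3)]
roi=np.zeros(H.shape,bool);roi[45:190,205:335]=1
def rect(m,z,name):
    c=max(blobs(m&roi),key=cv2.contourArea);P=ray(f,cv2.convexHull(c)[:,0,:],z)[:,:2]
    r=cv2.minAreaRect(P.astype(np.float32));b=cv2.boxPoints(r)
    e=b[1]-b[0];print(name,np.round(r[0],1),np.round(r[1],1),"edge headings",np.degrees(np.arctan2(e[1],e[0]))%90)
rect((H<14)&(S>150),24,"plate")
rect((H>=10)&(H<25)&(S<150)&(V>170),62,"knob")
rect(~((H>45)&(H<95)&(S>70)),14,"tray")
C=cloud(f);print(C[127,266].round(1),C[105,250].round(1),C[70,240].round(1))
P=C[120:135,259:275];print(P[P[...,2]>55].mean(0).round(1))
```

```text
plate [ 422.7 -375.8] [65.9 73.7] edge headings 10.842766
knob [ 423.  -375.4] [22.9 23. ] edge headings 9.978119
tray [ 426.  -362.8] [118.3 139.2] edge headings 8.723885
[ 422.4 -374.9   63. ] [ 401.1 -353.1   25.1] [ 384.4 -315.     4.8]
[ 423.  -374.9   64.7]
```

Run:
```python
from h import *
go([422.9,-375.6,47],np.radians(10.8))
```

```text
pos [ 438.7 -441.5  259.8] quat [0.665 0.747 0.001 0.   ] -> shift [ 67.1  -8.2 212.8] turn [ 0.001 -0.001 -0.072]
```

In the tool's units: 180 mm / 300 = 0.6, 150 mm / 300 = 0.5, -0.072 rad / 4 = -0.018.

```bash
python3 -m handwheel '{"steps":[[0.1333, -0.0133, 0.0667, 0, 0, -0.018], [0.2233, -0.0267, 0.2, 0, 0, -0.018], [0.2237, -0.0273, 0.3333, 0, 0, -0.018], [0.2237, -0.0273, 0.5, 0, 0, -0.018], [0.2237, -0.0273, 0.6, 0, 0, -0.018]]}' 60|head -2
python3 - <<'E'
from h import *
go([422.9,-375.6,47],np.radians(10.8))
E
```

```text
clock: 4.25
position: [422.4, -375.4, 77.9]
pos [ 422.4 -375.4   77.9] quat [ 0.637  0.77   0.    -0.001] -> shift [-0.3  0.5 30.9] turn [-0.    -0.002 -0.   ]
```

In the tool's units: 31 mm / 300 = 0.1033, 20 mm / 300 = 0.0667.

```bash
python3 -m handwheel '{"steps":[[0, 0, 0.0667, 0, 0, 0], [0, 0.0013, 0.1033, 0, 0, 0], [0, 0.0013, 0.1033, 0, 0, 0]]}'|head -2; python3 -m handwheel '{"steps":[[0, 0, 0, 0, 0, 0], [0, 0, 0, 0, 0, 0], [0, 0, 0, 0, 0, 0], [0, 0, 0, 0, 0, 0], [0, 0, 0, 0, 0, 0]]}' 15 35
python3 - <<'E'
from h import *
print(sense()['contact_force'])
E
```

```text
clock: 4.62
position: [422.3, -376.8, 48.4]
clock: 5.25
position: [422.0, -377.8, 48.8]
tcp_rot: [0.639, 0.769, 0.0, 0.0]
contact_force: [0.7, -0.2, 0.5]
opening: 23.7
grasp_force: 35.0
[ 0.66174353 -0.1875922   0.5390269 ]
```

In the tool's units: -70 mm / 300 = -0.2333, -60 mm / 300 = -0.2.

```bash
python3 -m handwheel '{"steps":[[0, 0, -0.0667, 0, 0, 0], [0, 0, -0.1333, 0, 0, 0], [0, 0, -0.2, 0, 0, 0], [0, 0, -0.2333, 0, 0, 0]]}'
python3 - <<'E'
from h import *
go(sid(-265,0,100),TH-np.pi/2)
E
```

```text
clock: 5.75
position: [421.7, -377.8, 119.3]
tcp_rot: [0.639, 0.769, -0.0, 0.0]
contact_force: [0.0, -0.2, -2.8]
opening: 23.4
grasp_force: 35.0
pos [ 421.7 -377.8  119.3] quat [ 0.639  0.769 -0.     0.   ] -> shift [138.3 258.8  19.4] turn [0.    0.    0.067]
```

In the tool's units: 248 mm / 300 = 0.8267, 201 mm / 300 = 0.67, 0.067 rad / 4 = 0.0168.

```bash
python3 -m handwheel '{"steps":[[0.0733, 0.15, 0, 0, 0, 0.0168], [0.1667, 0.3233, 0, 0, 0, 0.0168], [0.26, 0.4967, 0, 0, 0, 0.0168], [0.3533, 0.67, 0, 0, 0, 0.0168], [0.44, 0.8267, 0, 0, 0, 0.0168]]}'|head -2;python3 -m handwheel '{"steps":[[0.021, 0.036, 0.0333, 0, 0, 0], [0.021, 0.036, 0.0633, 0, 0, 0], [0.021, 0.036, 0.0633, 0, 0, 0], [0.021, 0.036, 0.0633, 0, 0, 0]]}'
python3 - <<'E'
from h import *
go(sid(-265,0,60),TH-np.pi/2)
f=grab("wrist","w3")
E
```

```text
clock: 6.38
position: [642.4, -200.3, 117.9]
clock: 6.88
position: [649.9, -196.7, 99.8]
tcp_rot: [0.665, 0.747, -0.0, -0.0]
contact_force: [0.2, -0.4, -2.0]
opening: 23.8
grasp_force: 35.0
pos [ 649.9 -196.7   99.8] quat [ 0.665  0.747 -0.    -0.   ] -> shift [ 2.3  1.  39.8] turn [-0.001  0.    -0.002]
```

View pics/w3.png

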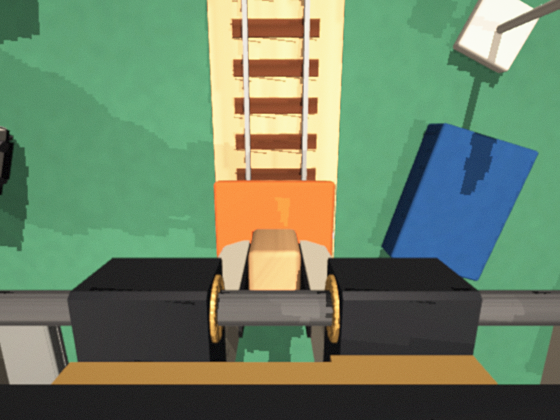

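The block is square to the track and centred: rails at columns 245 and 306, plate centred at 275.

```bash
python3 -m handwheel '{"steps":[[0, 0, 0.0667, 0, 0, 0], [0, 0, 0.1133, 0, 0, 0], [0, 0, 0.1267, 0, 0, 0], [0, 0, 0.1333, 0, 0, 0], [0, 0, 0.1333, 0, 0, 0]]}'; python3 -m handwheel '{"steps":[[0, 0, 0.0033, 0, 0, 0], [0, 0, 0.0067, 0, 0, 0], [0, 0, 0.0067, 0, 0, 0]]}'
```

```text
clock: 7.55
position: [650.9, -194.8, 59.8]
tcp_rot: [0.664, 0.748, -0.0, -0.0]
contact_force: [-2.7, 0.5, 2.3]
opening: 23.7
grasp_force: 35.0
clock: 7.92
position: [651.2, -194.9, 57.9]
tcp_rot: [0.664, 0.748, 0.0, 0.0]
contact_force: [-2.0, 0.7, 2.7]
opening: 23.4
grasp_force: 35.0
```

In the tool's units: 44 mm / 300 = 0.1467, 34 mm / 300 = 0.1133.

```bash
python3 -m handwheel '{"steps":[[0.0167, 0, 0, 0, 0, 0], [0.0467, 0, 0, 0, 0, 0], [0.08, 0, 0, 0, 0, 0], [0.1133, 0, 0, 0, 0, 0], [0.1467, 0, 0, 0, 0, 0]]}'
python3 - <<'E'
from h import *
p,r=tool();print(tosid(p),p[2])
E
```

```text
clock: 8.55
position: [646.1, -150.3, 57.7]
tcp_rot: [0.664, 0.748, 0.0, 0.0]
contact_force: [-0.2, -3.0, 3.0]
opening: 23.9
grasp_force: 35.0
[-220.81969117   -0.61531099] 57.71460134098628
```

In the tool's units: 45 mm / 300 = 0.15, 36 mm / 300 = 0.12.

```bash
python3 -m handwheel '{"steps":[[0.03, 0, 0, 0, 0, 0], [0.06, 0, 0, 0, 0, 0], [0.09, 0, 0, 0, 0, 0], [0.12, 0, 0, 0, 0, 0], [0.15, 0, 0, 0, 0, 0]]}'|sed -n '2p;4,6p'; python3 -m handwheel '{"steps":[[0.03, 0, 0, 0, 0, 0], [0.06, 0, 0, 0, 0, 0], [0.09, 0, 0, 0, 0, 0], [0.12, 0, 0, 0, 0, 0], [0.15, 0, 0, 0, 0, 0]]}'|sed -n '2p;4,6p'
python3 - <<'E'
from h import *
p,r=tool();print(tosid(p),p[2],r.as_quat())
E
```

```text
position: [640.6, -105.9, 57.6]
contact_force: [0.8, -4.1, 3.8]
opening: 23.8
grasp_force: 35.0
position: [635.3, -61.2, 57.6]
contact_force: [0.4, -3.6, 3.6]
opening: 23.8
grasp_force: 35.0
[-131.00233377   -0.37500555] 57.62808538544787 [ 6.64207974e-01  7.47547836e-01 -1.44443721e-05 -3.47907013e-06]
```

In the tool's units: 45 mm / 300 = 0.15, 36 mm / 300 = 0.12.

```bash
python3 -m handwheel '{"steps":[[0.03, 0, 0, 0, 0, 0], [0.06, 0, 0, 0, 0, 0], [0.09, 0, 0, 0, 0, 0], [0.12, 0, 0, 0, 0, 0], [0.15, 0, 0, 0, 0, 0]]}'|sed -n '2p;4,6p'; python3 -m handwheel '{"steps":[[0.03, 0, 0, 0, 0, 0], [0.06, 0, 0, 0, 0, 0], [0.09, 0, 0, 0, 0, 0], [0.12, 0, 0, 0, 0, 0], [0.12, 0, 0, 0, 0, 0]]}'|sed -n '2p;4,6p';python3 -m handwheel '{"steps":[[0, 0, 0, 0, 0, 0], [0, 0, 0, 0, 0, 0]]}'|sed -n '2p;4,6p'
python3 - <<'E'
from h import *
p,r=tool();print(tosid(p),p[2])
f=grab("wrist","w4");h=hsv(f);m=(h[...,0]<14)&(h[...,1]>150)&(h[...,2]>120);m[260:]=0;m[:100]=0
c=max(blobs(m),key=cv2.contourArea);print(cv2.boundingRect(c))
E
```

```text
position: [629.9, -16.4, 57.6]
contact_force: [0.4, -2.5, 3.4]
opening: 23.6
grasp_force: 35.0
position: [625.5, 20.7, 57.5]
contact_force: [0.0, 1.1, 2.8]
opening: 24.0
grasp_force: 35.0
position: [625.7, 19.7, 57.6]
contact_force: [0.7, 3.5, 3.7]
opening: 23.7
grasp_force: 35.0
[-49.55522703  -0.34386163] 57.554991254543665
(214, 182, 121, 75)
```

In the tool's units: -140 mm / 300 = -0.4667, -80 mm / 300 = -0.2667.

```bash
python3 -m handwheel '{"steps":[[0, 0, -0.0667, 0, 0, 0], [0, 0, -0.1333, 0, 0, 0], [-0.1, 0, -0.2067, 0, 0, 0], [-0.2667, 0, -0.2067, 0, 0, 0], [-0.4667, 0, -0.2067, 0, 0, 0]]}'|sed -n '2p;4,6p'
python3 - <<'E'
from h import *
go([425,-365,120],np.radians(8.7))
E
```

```text
position: [642.8, -120.9, 121.5]
contact_force: [0.5, -0.4, -1.3]
opening: 23.9
grasp_force: 35.0
pos [ 642.8 -120.9  121.5] quat [0.663 0.748 0.    0.001] -> shift [-216.2 -245.5    1.2] turn [ 0.002  0.    -0.032]
```

In the tool's units: -220 mm / 300 = -0.7333, -192 mm / 300 = -0.64, -0.03 rad / 4 = -0.0075.

```bash
python3 -m handwheel '{"steps":[[-0.1, -0.1133, 0, 0, 0, -0.0075], [-0.24, -0.2733, 0, 0, 0, -0.0075], [-0.38, -0.4333, 0, 0, 0, -0.0075], [-0.52, -0.5933, 0, 0, 0, -0.0075], [-0.64, -0.7333, 0, 0, 0, -0.0075]]}'|sed -n '2p;4,6p'
python3 - <<'E'
from h import *
go([425,-365,120],np.radians(8.7))
E
```

```text
position: [444.6, -339.0, 121.0]
contact_force: [1.0, -1.2, -2.9]
opening: 23.8
grasp_force: 35.0
pos [ 444.6 -339.   121. ] quat [ 0.653  0.757 -0.     0.001] -> shift [-22.8 -23.2   1.1] turn [ 0.001  0.001 -0.005]
```

In the tool's units: 68 mm / 300 = 0.2267, 65 mm / 300 = 0.2167.

```bash
python3 -m handwheel '{"steps":[[-0.05, -0.0533, 0.05, 0, 0, 0], [-0.076, -0.0773, 0.1167, 0, 0, 0], [-0.076, -0.0773, 0.1833, 0, 0, 0], [-0.076, -0.0773, 0.2167, 0, 0, 0], [-0.076, -0.0773, 0.2267, 0, 0, 0]]}'|sed -n '2p;4,6p'; python3 -m handwheel '{"steps":[[0, 0, 0.0067, 0, 0, 0], [0, 0, 0.0133, 0, 0, 0], [0, 0, 0.0133, 0, 0, 0]]}'|sed -n '2p;4,6p'
python3 - <<'E'
from h import *
go([425,-365,49],np.radians(8.7))
E
```

```text
position: [426.8, -362.9, 51.9]
contact_force: [1.4, 0.5, -2.3]
opening: 23.6
grasp_force: 35.0
position: [427.3, -363.0, 48.1]
contact_force: [0.8, -0.8, 1.0]
opening: 24.2
grasp_force: 35.0
pos [ 427.3 -363.    48.1] quat [0.653 0.758 0.    0.   ] -> shift [-1.6 -2.5 -0.9] turn [ 0.001  0.001 -0.004]
```

In the tool's units: -200 mm / 300 = -0.6667, -150 mm / 300 = -0.5.

```bash
python3 -m handwheel '{"steps":[[0, 0, 0, 0, 0, 0], [0, 0, 0, 0, 0, 0], [0, 0, 0, 0, 0, 0]]}' 60|sed -n '2p;4,6p'; python3 -m handwheel '{"steps":[[0, 0, -0.1333, 0, 0, 0], [0, 0, -0.3, 0, 0, 0], [0, 0, -0.5, 0, 0, 0], [0.1333, 0, -0.6667, 0, 0, 0], [0.3, 0, -0.6667, 0, 0, 0]]}' 93|sed -n '2p;4,6p'
python3 - <<'E'
from h import *
f=grab("wrist","w5");h=hsv(f);H,S,V=[h[...,i].astype(int) for i in range(3)];print(tool()[0])
go([426+8,-168-80,260],TH-np.pi/2)
f=grab("top","t5");h=hsv(f);m=(h[...,0]<16)&(h[...,1]>150)&(h[...,2]>150)
for c in blobs(m,20): u=cv2.minAreaRect(c);print(np.round(u[0]),np.round(ray(f,u[0],24)[0],1))
E
```

```text
position: [426.9, -362.8, 47.7]
contact_force: [0.2, 0.1, -0.4]
opening: 49.1
grasp_force: 0.0
position: [414.7, -274.6, 250.7]
contact_force: [1.4, 1.1, 0.1]
opening: 92.5
grasp_force: 0.0
[ 412.44840943 -266.98606666  248.65124074]
pos [ 412.4 -267.   248.7] quat [ 0.652  0.758  0.002 -0.001] -> shift [ 15.6  24.2 -11.3] turn [ 0.001 -0.004  0.033]
[342. 329.] [ 242.3 -144.    24. ]
[491. 280.] [ 379.3 -609.2   24. ]
[151. 270.] [435.3 438.1  24. ]
[348. 268.] [ 424.4 -170.5   24. ]
[213. 126.] [886.1 244.7  24. ]
[421.  85.] [1007.  -428.7   24. ]
```

View pics/w5.png

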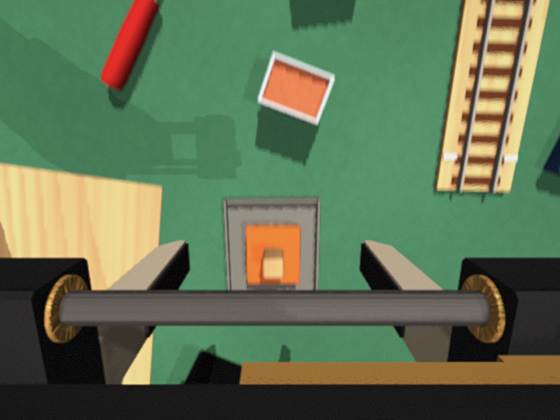

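The block lies flat in the tray at (272,255). The white wagon is at (297,88), long side roughly across the picture.

```bash
cat >> h.py <<'E'
def wagon(f,roi,z=48):
    "non-green outline in roi (u0,v0,u1,v1) with depth near z -> centre, sizes, heading of long axis"
    C=cloud(f);m=np.abs(C[...,2]-z)<9;k=np.zeros_like(m);u0,v0,u1,v1=roi;k[v0:v1,u0:u1]=1
    c=max(blobs(m&k),key=cv2.contourArea);P=ray(f,cv2.convexHull(c)[:,0,:],z)[:,:2].astype(np.float32)
    r=cv2.minAreaRect(P);b=cv2.boxPoints(r);e=max(b[1]-b[0],b[2]-b[1],key=np.linalg.norm)
    hd=np.arctan2(e[1],e[0])%np.pi;ctr=np.array(r[0])
    print("wagon",ctr.round(1),np.round(r[1],1),"heading deg",np.degrees(hd).round(1),"siding",tosid(ctr).round(1));return ctr,hd
E
python3 - <<'E'
from h import *
f=load("w5");C=cloud(f);print(C[88,297].round(1),C[62,300].round(1))
c,hd=wagon(f,(240,35,360,140));go([*c,120],hd-np.pi/2);print(sense()["q"])
E
```

```text
[ 423.7 -165.9   42.1] [ 424.7 -133.5    2.2]
wagon [ 422.7 -169.6] [49.6 66. ] heading deg 168.4 siding [-213.7  223.4]
pos [ 413.  -269.2  248.2] quat [ 0.651  0.759  0.001 -0.001] -> shift [ 96.6  24.7 128.5] turn [ 0.002 -0.002 -1.216]
[ 0.12010563  0.32787924  0.45368608  2.12512878 -0.21664478  0.73258089
  0.86749167]
```

Run:
```python
from h import *
hd=np.radians(168.4);p=np.array([422.7,-169.6])-80*np.array([np.cos(hd),np.sin(hd)])
go([*p,220],hd-np.pi/2)
```

```text
pos [ 413.  -269.2  248.2] quat [ 0.651  0.759  0.001 -0.001] -> shift [69.1 99.8 28.5] turn [ 0.002 -0.002 -1.216]
```

In the tool's units: 80 mm / 300 = 0.2667, 60 mm / 300 = 0.2, -0.9 rad / 4 = -0.225.

```bash
python3 -m handwheel '{"steps":[[0, 0, 0, 0, 0, -0.045], [0.0333, 0.0667, 0, 0, 0, -0.09], [0.0833, 0.1333, 0.0333, 0, 0, -0.135], [0.1333, 0.2, 0.0667, 0, 0, -0.18], [0.1833, 0.2667, 0.0933, 0, 0, -0.225]]}'|sed -n '2,3p'
python3 - <<'E'
from h import *
hd=np.radians(168.4);p=np.array([422.7,-169.6])-80*np.array([np.cos(hd),np.sin(hd)])
go([*p,220],hd-np.pi/2);print(sense()["q"])
E
```

```text
position: [485.0, -207.6, 219.0]
tcp_rot: [0.256, 0.967, -0.0, -0.0]
pos [ 485.  -207.6  219. ] quat [ 0.256  0.967 -0.    -0.   ] -> shift [-3.1 27.  -1. ] turn [-0.    -0.    -0.315]
[ 0.16468911  0.38990432  0.17939952  2.07500712 -0.10720276  0.68562216
  1.46733454]
```

In the tool's units: 27 mm / 300 = 0.09, 12 mm / 300 = 0.04, -0.315 rad / 4 = -0.0788.

```bash
python3 -m handwheel '{"steps":[[0, 0.04, 0, 0, 0, -0.04], [-0.01, 0.09, 0, 0, 0, -0.0788], [-0.01, 0.09, 0, 0, 0, -0.0788], [-0.01, 0.09, 0, 0, 0, -0.0788]]}'|sed -n '2,3p'
python3 - <<'E'
from h import *
f=grab("wrist","w6");uv=proj(f,[422.7,-169.6,48])[0].astype(int);print(uv)
c,hd=wagon(f,(uv[0]-75,max(uv[1]-75,0),uv[0]+75,uv[1]+75));go([*c,120],hd-np.pi/2)
h=hsv(f);H,S,V=[h[...,i].astype(int) for i in range(3)];m=~((H>45)&(H<95)&(S>70));C=cloud(f)
m=(H<16)&(S>100)&(V>130);m[250:]=0
b=max(blobs(m),key=cv2.contourArea);r=cv2.minAreaRect(ray(f,b[:,0,:],46)[:,:2].astype(np.float32));print("load",r)
E
```

```text
position: [500.2, -186.6, 219.4]
tcp_rot: [0.106, 0.994, -0.0, -0.0]
[275 114]
wagon [ 422.1 -169.6] [49.  66.4] heading deg 168.9 siding [-213.6  224.1]
pos [ 500.1 -186.6  219.5] quat [ 0.106  0.994 -0.    -0.   ] -> shift [79.8  0.3 99.5] turn [-0.    -0.    -0.018]
load ((427.12420654296875, -347.60589599609375), (62.218162536621094, 75.16692352294922), 8.511268615722656)
```

View pics/w6.png

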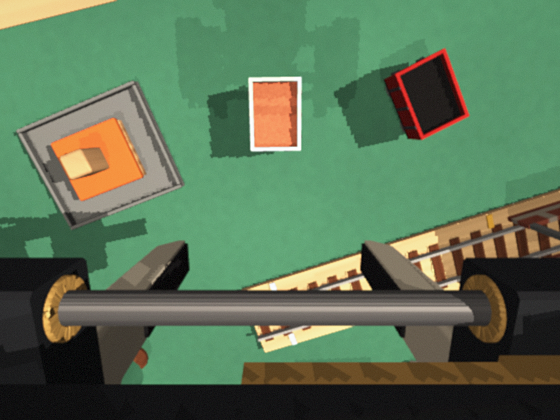

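White wagon centred at (275,114), aligned with the image axes. The red wagon is at (430,95).

In the tool's units: 185 mm / 300 = 0.6167, 165 mm / 300 = 0.55, -0.018 rad / 4 = -0.0045.

```bash
python3 -m handwheel '{"steps":[[0.1333, 0, 0.1, 0, 0, -0.0045], [0.2633, 0.0007, 0.2667, 0, 0, -0.0045], [0.2633, 0.0007, 0.4333, 0, 0, -0.0045], [0.2633, 0.0007, 0.55, 0, 0, -0.0045], [0.2633, 0.0007, 0.6167, 0, 0, -0.0045]]}'|sed -n '2,3p'
python3 - <<'E'
from h import *
go([422.5,-169.6,33],np.radians(168.7-90))
E
```

```text
position: [422.6, -169.8, 33.1]
tcp_rot: [0.096, 0.995, -0.0, -0.001]
pos [ 422.6 -169.8   33.1] quat [ 0.096  0.995 -0.    -0.001] -> shift [0.1 0.2 0.1] turn [-0.001 -0.002  0.005]
```

In the tool's units: -90 mm / 300 = -0.3, -80 mm / 300 = -0.2667.

```bash
python3 -m handwheel '{"steps":[[0, 0, 0, 0, 0, 0], [0, 0, 0, 0, 0, 0], [0, 0, 0, 0, 0, 0], [0, 0, 0, 0, 0, 0], [0, 0, 0, 0, 0, 0]]}' 40 35|sed -n '2,6p';  python3 -m handwheel '{"steps":[[0, 0, -0.0667, 0, 0, 0], [0, 0, -0.1667, 0, 0, 0], [0, 0, -0.2667, 0, 0, 0], [0, 0, -0.3, 0, 0, 0]]}' |sed -n '2,6p'
python3 - <<'E'
from h import *
go(sid(-120,0,130),TH-np.pi/2);print(sense()["q"])
E
```

```text
position: [423.7, -169.3, 35.1]
tcp_rot: [0.095, 0.995, -0.0, 0.0]
contact_force: [-0.1, 1.8, 3.8]
opening: 47.9
grasp_force: 32.4
position: [423.9, -169.4, 126.0]
tcp_rot: [0.095, 0.995, -0.0, 0.001]
contact_force: [0.7, 0.2, -1.8]
opening: 47.6
grasp_force: 35.0
pos [ 423.9 -169.4  126. ] quat [ 0.095  0.995 -0.     0.001] -> shift [-183.5  156.6   -3.6] turn [1.000e-03 2.000e-03 1.263e+00]
[ 0.21441426  0.4699854   0.05692219  2.3055277  -0.07217586  0.3652133
  1.71348017]
```

In the tool's units: -150 mm / 300 = -0.5, -120 mm / 300 = -0.4, 0.9 rad / 4 = 0.225.

```bash
python3 -m handwheel '{"steps":[[-0.0833, 0.0733, 0, 0, 0, 0.045], [-0.2, 0.16, 0, 0, 0, 0.09], [-0.3, 0.26, 0, 0, 0, 0.135], [-0.4, 0.35, 0, 0, 0, 0.18], [-0.5, 0.44, 0, 0, 0, 0.225]]}' |sed -n '2,6p'
python3 - <<'E'
from h import *
go(sid(-100,0,100),TH-np.pi/2)
E
```

```text
position: [596.3, -67.0, 123.6]
tcp_rot: [0.521, 0.854, -0.0, -0.0]
contact_force: [-0.5, -0.6, -0.9]
opening: 47.9
grasp_force: 35.0
pos [596.3 -67.  123.6] quat [ 0.521  0.854 -0.    -0.   ] -> shift [16.6 47.9 23.6] turn [-0.001  0.     0.358]
```

In the tool's units: 47.9 mm / 300 = 0.1597, 24 mm / 300 = 0.08, 0.358 rad / 4 = 0.0895.

```bash
python3 -m handwheel '{"steps":[[0.0267, 0.08, 0, 0, 0, 0.045], [0.0553, 0.1597, 0, 0, 0, 0.0895], [0.0553, 0.1597, 0.0667, 0, 0, 0.0895], [0.0553, 0.1597, 0.0767, 0, 0, 0.0895], [0.0553, 0.1597, 0.0767, 0, 0, 0.0895]]}' |sed -n '2,6p'
python3 - <<'E'
from h import *
go(sid(-100,0,60),TH-np.pi/2);f=grab("wrist","w7")
E
```

```text
position: [629.3, -32.3, 101.0]
tcp_rot: [0.662, 0.749, -0.001, -0.0]
contact_force: [-0.1, -0.3, -0.9]
opening: 47.7
grasp_force: 35.0
pos [629.3 -32.3 101. ] quat [ 0.662  0.749 -0.001 -0.   ] -> shift [ 1.6  2.2 41. ] turn [-0.002  0.     0.005]
```

View pics/w7.png

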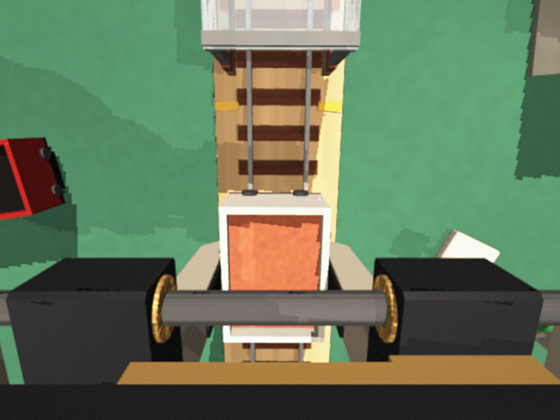

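The wagon is centred on column 274.5 and the rails at 249/308 put the track centre at 278.5, so a small lateral shift is needed.

Run:
```python
from h import *
f=load("w7");S=hsv(f)[...,1].astype(int);p,r=tool()
def rails(f,v0,v1,ul,ur,w=7):
    out=[]
    for u0 in(ul,ur):
        pts=[]
        for v in range(v0,v1):
            u=np.where(S[v,u0-w:u0+w+1]<60)[0]+u0-w
            if len(u)>0:pts.append((u.mean(),v))
        P=ray(f,pts,16);t=r.inv().apply(P-p);k=np.polyfit(t[:,0],t[:,1],1);out.append(k);print(len(pts),k.round(4),np.round(t[:,0].min()),tosid(P).mean(0).round(2))
    m=np.mean(out,0);print("centre: y_tool at x=0",m[1].round(2),"slope",m[0].round(4))
rails(f,115,185,249,307)
go(sid(-100,0,60),TH-np.pi/2)
```

```text
70 [ 3.10000e-03 -1.79485e+01] 28.0 [-49.81  19.76]
70 [5.00000e-03 2.16736e+01] 28.0 [-49.65 -19.97]
centre: y_tool at x=0 1.86 slope 0.0041
pos [629.8 -32.3 101.5] quat [ 0.663  0.749 -0.    -0.   ] -> shift [ 1.7  1.7 41.5] turn [-0.001  0.     0.005]
```

The manual's scale: shifts go in shares of 300 mm and turns go in shares of 4 rad. Converting my numbers, 51 mm / 300 = 0.17, 49 mm / 300 = 0.1633, 0.0045 rad / 4 = 0.0011.

```bash
python3 -m handwheel '{"steps":[[0, 0.006, 0.05, 0, 0, 0.0011], [0, 0.006, 0.1067, 0, 0, 0.0011], [0, 0.006, 0.1467, 0, 0, 0.0011], [0, 0.006, 0.1633, 0, 0, 0.0011], [0, 0.006, 0.17, 0, 0, 0.0011]]}' |sed -n '2,6p'
python3 - <<'E'
from h import *
go(sid(-100,0,47),TH-np.pi/2)
E
```

```text
position: [632.1, -31.0, 50.2]
tcp_rot: [0.664, 0.748, -0.0, -0.0]
contact_force: [-0.5, -0.1, -0.6]
opening: 47.8
grasp_force: 35.0
pos [632.1 -31.   50.2] quat [ 0.664  0.748 -0.    -0.   ] -> shift [ 0.6 -0.8  3.2] turn [-0.     0.     0.001]
```

In the tool's units: 4 mm / 300 = 0.0133, 3 mm / 300 = 0.01.

```bash
python3 -m handwheel '{"steps":[[0, -0.0013, 0.005, 0, 0, 0], [0, -0.0013, 0.01, 0, 0, 0], [0, -0.0013, 0.0133, 0, 0, 0], [0, -0.0013, 0.0133, 0, 0, 0]]}' |sed -n '2,6p'
python3 - <<'E'
from h import *
go(sid(-100,0,47),TH-np.pi/2)
E
```

```text
position: [632.0, -30.8, 47.2]
tcp_rot: [0.664, 0.748, 0.0, 0.0]
contact_force: [-0.9, 0.0, 4.5]
opening: 47.3
grasp_force: 35.0
pos [632.  -30.8  47.2] quat [0.664 0.748 0.    0.   ] -> shift [ 0.5 -0.7  0.2] turn [ 0.001 -0.     0.001]
```

In the tool's units: -80 mm / 300 = -0.2667, -50 mm / 300 = -0.1667.

```bash
python3 -m handwheel '{"steps":[[0, 0, 0, 0, 0, 0], [0, 0, 0, 0, 0, 0], [0, 0, 0, 0, 0, 0], [0, 0, 0, 0, 0, 0]]}' 90|sed -n '2,6p'; python3 -m handwheel '{"steps":[[0, 0, -0.1667, 0, 0, 0], [0, 0, -0.2667, 0, 0, 0], [-0.15, 0, -0.2667, 0, 0, 0], [-0.2667, 0, -0.2667, 0, 0, 0], [-0.2667, 0, -0.2667, 0, 0, 0]]}' 0|sed -n '2,6p'
python3 - <<'E'
from h import *
f=grab("wrist","w8");wagon(f,(180,60,380,255),60);C=cloud(f);uv=proj(f,sid(-100,0,60))[0].astype(int)
S=hsv(f)[...,1]
print(uv,C[uv[1],uv[0]].round(1))
h=hsv(f);m=(h[...,1]<50)&(h[...,2]>150);m[:60]=0;m[255:]=0;m[:,:200]=0;m[:,350:]=0
c=max(blobs(m),key=cv2.contourArea);r=cv2.minAreaRect(ray(f,c[:,0,:],60)[:,:2].astype(np.float32));print(r,tosid(r[0]))
E
```

```text
position: [631.9, -30.9, 46.6]
tcp_rot: [0.664, 0.748, -0.0, 0.0]
contact_force: [0.5, 0.3, 0.7]
opening: 83.4
grasp_force: 0.0
position: [641.2, -114.0, 127.1]
tcp_rot: [0.666, 0.746, -0.0, 0.001]
contact_force: [0.3, 0.6, 0.1]
opening: 42.4
grasp_force: 0.0
wagon [632.7 -34.8] [49.2 54.9] heading deg 96.5 siding [-104.5   -0.9]
[273  99] [630.8 -29.6  53.1]
((632.526123046875, -35.475189208984375), (49.033721923828125, 56.23774337768555), 6.489360809326172) [-105.18272958   -0.67335117]
```

```bash
python3 - <<'E'
from h import *
f=load("w8");h=hsv(f);m=(h[...,1]<50)&(h[...,2]>150);m[:60]=0;m[255:]=0;m[:,:200]=0;m[:,350:]=0
C=cloud(f);s=tosid(C)
for nm,k in (("L",m&(s[...,1]>18)&(s[...,1]<30)),("R",m&(s[...,1]<-18)&(s[...,1]>-30))): print(nm,k.sum(),np.median(C[k][:,2]).round(1))
go(sid(-185,0,46),TH-np.pi/2)
E
python3 -m handwheel '{"steps":[[0, 0, 0, 0, 0, 0], [0, 0, 0, 0, 0, 0]]}' 0|sed -n '2,6p'
```

```text
L 726 60.7
R 807 60.6
pos [ 641.1 -111.6  126.7] quat [ 0.665  0.747 -0.     0.   ] -> shift [-3.2 -0.2 80.7] turn [ 0.     0.    -0.002]
position: [641.3, -108.8, 126.4]
tcp_rot: [0.663, 0.748, 0.0, -0.0]
contact_force: [-0.2, -0.1, -0.1]
opening: 18.5
grasp_force: 0.0
```

In the tool's units: 80 mm / 300 = 0.2667, 70 mm / 300 = 0.2333.

```bash
python3 -m handwheel '{"steps":[[-0.0167, 0, 0.1333, 0, 0, 0], [-0.0167, 0, 0.2333, 0, 0, 0], [-0.0167, 0, 0.2667, 0, 0, 0], [-0.0167, 0, 0.2667, 0, 0, 0]]}' 0|sed -n '2,6p';python3 - <<'E'
from h import *
go(sid(-23,0,46),TH-np.pi/2)
E
```

```text
position: [641.8, -114.9, 46.5]
tcp_rot: [0.664, 0.748, -0.0, -0.0]
contact_force: [0.7, -0.3, 0.2]
opening: 0.4
grasp_force: 0.0
pos [ 641.8 -114.9   46.5] quat [ 0.664  0.748 -0.    -0.   ] -> shift [162.1  -0.3   0.5] turn [-0.001 -0.     0.001]
```

In the tool's units: 66 mm / 300 = 0.22, 54 mm / 300 = 0.18.

```bash
python3 -m handwheel '{"steps":[[0.05, 0, 0, 0, 0, 0], [0.1, 0, 0, 0, 0, 0], [0.14, 0, 0, 0, 0, 0], [0.18, 0, 0, 0, 0, 0], [0.22, 0, 0, 0, 0, 0]]}'|sed -n '2,4p';python3 -m handwheel '{"steps":[[0.04, 0, 0, 0, 0, 0], [0.08, 0, 0, 0, 0, 0], [0.12, 0, 0, 0, 0, 0], [0.16, 0, 0, 0, 0, 0], [0.1867, 0, 0, 0, 0, 0]]}'|sed -n '2,4p';python3 - <<'E'
from h import *
go(sid(-23,0,46),TH-np.pi/2)
f=grab("wrist","w9")
E
```

```text
position: [634.2, -49.3, 47.0]
tcp_rot: [0.664, 0.748, 0.0, 0.0]
contact_force: [0.6, -2.2, 1.8]
position: [627.3, 7.0, 46.5]
tcp_rot: [0.664, 0.748, 0.0, -0.0]
contact_force: [0.6, -1.5, 0.6]
pos [627.3   7.   46.5] quat [ 0.664  0.748  0.    -0.   ] -> shift [39.4 -0.4  0.6] turn [-0.    -0.     0.001]
```

View pics/w9.png

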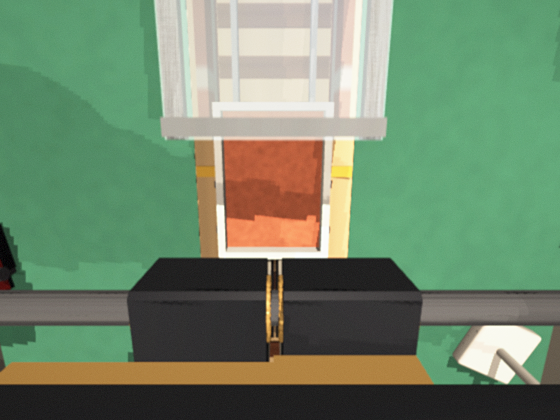

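The white wagon (213..333, 103..257) is entering the doorway straight.

In the tool's units: 43 mm / 300 = 0.1433, 40 mm / 300 = 0.1333.

```bash
python3 -m handwheel '{"steps":[[0.04, 0, 0, 0, 0, 0], [0.08, 0, 0, 0, 0, 0], [0.1133, 0, 0, 0, 0, 0], [0.1333, 0, 0, 0, 0, 0], [0.1433, 0, 0, 0, 0, 0]]}'|sed -n '2,4p';python3 -m handwheel '{"steps":[[0, 0, 0, 0, 0, 0], [0, 0, 0, 0, 0, 0], [0, 0, 0, 0, 0, 0]]}'|sed -n '2,4p';python3 - <<'E'
from h import *
f=grab("wrist","w10");p,_=tool();print("tool",tosid(p))
h=hsv(f);m=(h[...,1]<50)&(h[...,2]>170)
col=m[200:262,255:295];v=np.where(col.mean(1)>.7)[0]+200;print(v);print(tosid(ray(f,[[275,v.max()],[275,v.min()]],60)))
E
python3 -m handwheel '{"steps":[[-0.05, 0, 0, 0, 0, 0], [-0.1333, 0, -0.1, 0, 0, 0], [-0.1333, 0, -0.2667, 0, 0, 0], [-0.1333, 0, -0.4333, 0, 0, 0], [-0.1333, 0, -0.6333, 0, 0, 0]]}' 93|sed -n '2,4p';python3 - <<'E'
from h import *
f=grab("wrist","w11");h=hsv(f);m=(h[...,0]<12)&(h[...,1]>150)&(h[...,2]>90);m[250:]=0
for c in blobs(m,100): r=cv2.minAreaRect(c);print(r, ray(f,r[0],46))
f=grab("top","t11");h=hsv(f);H,S,V=[h[...,i].astype(int) for i in range(3)]
m=~((H>45)&(H<95)&(S>70));C=cloud(f);m=(np.abs(C[...,2]-42)<10)
for c in blobs(m,50): r=cv2.minAreaRect(c);print(np.round(r[0]),np.round(r[1]),ray(f,r[0],46).round(1))
E
```

```text
position: [622.3, 49.1, 46.6]
tcp_rot: [0.664, 0.748, -0.0, -0.0]
contact_force: [0.0, -1.1, -0.9]
position: [622.4, 48.3, 46.7]
tcp_rot: [0.664, 0.748, 0.0, 0.0]
contact_force: [-0.1, -0.5, 0.2]
tool [-20.77402026  -0.45638467]
[200 201 202 203 204 205 206 207 208 209 210 211 212 213 214 215 216 217
 218 219 220 221 222 238 239 240]
[[-1.91713185 -0.85028368]
 [16.10528294 -0.85113795]]
position: [626.6, 7.3, 237.9]
tcp_rot: [0.665, 0.747, -0.001, -0.0]
contact_force: [0.1, 1.4, -0.3]
((274.5, 247.0), (4.0, 27.0), 90.0) [[633.65134672 -52.97306731  46.        ]]
((275.0, 228.5), (7.0, 28.0), 90.0) [[631.70901194 -31.65519953  46.        ]]
((274.5, 208.5), (7.0, 29.0), 90.0) [[628.56115273  -9.41765594  46.        ]]
((92.19805145263672, 200.8203125), (47.370052337646484, 69.17610168457031), 81.46923065185547) [[434.11789906 -23.66805471  46.        ]]
((274.0, 136.5), (3.0, 40.0), 90.0) [[619.29906054  65.45109945  46.        ]]
((476.9513854980469, 54.472572326660156), (44.893917083740234, 111.31095123291016), 2.862405300140381) [[803.93082076 164.35108129  46.        ]]
[152. 269.] [12. 13.] [[436.7 431.   46. ]]
[215. 265.] [16. 22.] [[443.2 237.6  46. ]]
[469. 271.] [ 4. 39.] [[ 406.6 -536.6   46. ]]
[300. 265.] [22. 16.] [[438.8 -21.9  46. ]]
[107. 227.] [51. 20.] [[568.5 567.9  46. ]]
```

Run:
```python
from h import *
f=load("w11");c,hd=wagon(f,(30,140,160,255))
print(sense()["q"])
for hh in(hd,hd+np.pi):
    p=c-80*np.array([np.cos(hh),np.sin(hh)]);print(p)
p=c-80*np.array([np.cos(hd),np.sin(hd)]);go([*p,220],hd-np.pi/2)
```

```text
wagon [438.1 -22.3] [71.5 49.8] heading deg 15.1 siding [-69.2 190.9]
[-0.51441541  0.53924955  0.63373507  1.85365546 -0.40957701  0.87155584
  0.43419027]
[360.83097076 -43.11844635]
[515.2938385   -1.39050102]
pos [629.8   6.4 242.8] quat [0.665 0.747 0.003 0.003] -> shift [ -17.9 -273.1   20.2] turn [ 0.008 -0.006  1.423]
```

In the tool's units: -150 mm / 300 = -0.5, -120 mm / 300 = -0.4, 0.9 rad / 4 = 0.225.

```bash
python3 -m handwheel '{"steps":[[0, 0, 0, 0, 0, 0.045], [0, -0.1333, 0, 0, 0, 0.09], [0, -0.2667, 0.0167, 0, 0, 0.135], [0, -0.4, 0.0333, 0, 0, 0.18], [0, -0.5, 0.0667, 0, 0, 0.225]]}'|sed -n '2,3p';python3 - <<'E'
from h import *
go([438.1,-22.3,220],np.radians(15.1-90))
E
```

```text
position: [476.3, -10.0, 216.3]
tcp_rot: [0.925, 0.381, -0.0, -0.0]
pos [476.3 -10.  216.3] quat [ 0.925  0.381 -0.    -0.   ] -> shift [-35.8 -18.2  -3.7] turn [-0.     0.     0.518]
```

In the tool's units: -35.8 mm / 300 = -0.1193, -30 mm / 300 = -0.1, 0.518 rad / 4 = 0.1295.

```bash
python3 -m handwheel '{"steps":[[-0.05, -0.02, 0, 0, 0, 0.0425], [-0.1, -0.04, 0, 0, 0, 0.085], [-0.1193, -0.06, 0, 0, 0, 0.1295], [-0.1193, -0.06, 0, 0, 0, 0.1295], [-0.1193, -0.06, 0, 0, 0, 0.1295]]}'|sed -n '2,3p';python3 - <<'E'
from h import *
f=grab("wrist","w12");c,hd=wagon(f,(180,90,370,255));go([*c,33],hd-np.pi/2);print(proj(f,[*c,48]),sense()["q"])
E
```

```text
position: [440.5, -21.9, 216.5]
tcp_rot: [0.991, 0.137, 0.0, 0.0]
wagon [436.9 -23.7] [67.7 48.8] heading deg 14.7 siding [-70.5 192.3]
pos [440.6 -21.9 216.6] quat [0.991 0.137 0.    0.   ] -> shift [ -4.1   0.7 183.6] turn [ 0.    -0.     0.018]
[[274.51916187 202.02380763]] [-0.83325199  0.49234872  1.1056529   2.28406286 -0.67504902  0.74184574
 -0.54352736]
```

In the tool's units: 182 mm / 300 = 0.6067, 170 mm / 300 = 0.5667, 0.016 rad / 4 = 0.004.

```bash
python3 -m handwheel '{"steps":[[-0.01, 0.0023, 0.1667, 0, 0, 0.004], [-0.0117, 0.0023, 0.3333, 0, 0, 0.004], [-0.0117, 0.0023, 0.4833, 0, 0, 0.004], [-0.0117, 0.0023, 0.5667, 0, 0, 0.004], [-0.0117, 0.0023, 0.6067, 0, 0, 0.004]]}' 93|sed -n '2,3p';python3 - <<'E'
from h import *
go([437.2,-23.3,34],np.radians(14.9-90));print(sense()["q"])
E
```

```text
position: [437.3, -23.1, 33.6]
tcp_rot: [0.992, 0.128, 0.0, -0.001]
pos [437.3 -23.1  33.6] quat [ 0.992  0.128  0.    -0.001] -> shift [-0.1  0.2 -0.4] turn [-0.002 -0.001 -0.003]
[-0.21152954  0.67115421  0.20031432  2.40420121 -1.03243473  0.14710551
 -0.34029777]
```

In the tool's units: -90 mm / 300 = -0.3, -80 mm / 300 = -0.2667.

```bash
python3 -m handwheel '{"steps":[[0, 0, 0, 0, 0, 0], [0, 0, 0, 0, 0, 0], [0, 0, 0, 0, 0, 0], [0, 0, 0, 0, 0, 0], [0, 0, 0, 0, 0, 0]]}' 40 35|sed -n '2,6p';  python3 -m handwheel '{"steps":[[0, 0, -0.0667, 0, 0, 0], [0, 0, -0.1667, 0, 0, 0], [0, 0, -0.2667, 0, 0, 0], [0, 0, -0.3, 0, 0, 0]]}' |sed -n '2,6p'
python3 - <<'E'
from h import *
go(sid(-110,0,120),TH-np.pi/2);print(sense()["q"])
E
```

```text
position: [437.1, -22.9, 34.9]
tcp_rot: [0.992, 0.128, 0.0, 0.0]
contact_force: [0.7, -0.9, 2.1]
opening: 48.0
grasp_force: 32.5
position: [437.3, -22.8, 125.7]
tcp_rot: [0.992, 0.128, 0.001, 0.0]
contact_force: [-0.3, 0.1, -0.6]
opening: 47.6
grasp_force: 35.0
pos [437.3 -22.8 125.7] quat [0.992 0.128 0.001 0.   ] -> shift [184.3  66.4   6.1] turn [ 2.000e-03 -1.000e-03 -1.432e+00]
[-0.51291853  0.53742495  0.63360256  2.36808145 -0.78507715  0.44315004
 -0.53060549]
```

In the tool's units: 150 mm / 300 = 0.5, 125 mm / 300 = 0.4167, -0.9 rad / 4 = -0.225.

```bash
python3 -m handwheel '{"steps":[[0.0667, 0.0267, 0, 0, 0, -0.045], [0.1833, 0.0667, 0, 0, 0, -0.09], [0.3, 0.1067, 0, 0, 0, -0.135], [0.4167, 0.15, 0, 0, 0, -0.18], [0.5, 0.18, 0, 0, 0, -0.225]]}' |sed -n '2,6p'
python3 - <<'E'
from h import *
go(sid(-110,0,100),TH-np.pi/2)
E
```

```text
position: [597.1, -37.3, 123.6]
tcp_rot: [0.836, 0.549, 0.0, -0.0]
contact_force: [-0.0, -0.9, -0.8]
opening: 47.7
grasp_force: 35.0
pos [597.1 -37.3 123.6] quat [ 0.836  0.549  0.    -0.   ] -> shift [11.2 33.6 23.6] turn [-0.    -0.001 -0.527]
```

In the tool's units: 33.6 mm / 300 = 0.112, 24 mm / 300 = 0.08, -0.527 rad / 4 = -0.1318.

```bash
python3 -m handwheel '{"steps":[[0.0133, 0.04, 0, 0, 0, -0.045], [0.0267, 0.08, 0, 0, 0, -0.09], [0.0373, 0.112, 0.0333, 0, 0, -0.1318], [0.0373, 0.112, 0.0733, 0, 0, -0.1318], [0.0373, 0.112, 0.0733, 0, 0, -0.1318]]}' |sed -n '2,6p'; python3 -m handwheel '{"steps":[[0, 0, 0, 0, 0, 0], [0, 0, 0, 0, 0, 0]]}' >/dev/null
python3 - <<'E'
from h import *
f=grab("wrist","w13");S=hsv(f)[...,1].astype(int);p,r=tool()
u=proj(f,[sid(-65,20,16),sid(-65,-20,16),sid(-35,0,16)]).astype(int);print(u.tolist())
out=[]
for y in(20,-20):
    pts=[]
    for x in np.linspace(-60,-15,80):
        u0,v=proj(f,sid(x,y,16))[0].round().astype(int);k=np.where(S[v,u0-7:u0+8]<60)[0]
        if len(k):pts.append((k.mean()+u0-7,v))
    P=ray(f,pts,16);t=r.inv().apply(P-p);k=np.polyfit(t[:,0],t[:,1],1);out.append(k);print(len(pts),k.round(4))
print(np.mean(out,0).round(3));go(sid(-110,0,50),TH-np.pi/2);print(sense()["opening"])
E
```

```text
position: [629.6, -40.8, 101.0]
tcp_rot: [0.668, 0.744, -0.001, -0.001]
contact_force: [-0.4, -0.1, -1.0]
opening: 48.2
grasp_force: 35.0
[[247, 159], [303, 158], [275, 115]]
80 [-8.20000e-03 -1.83546e+01]
80 [-1.6000e-03  2.1035e+01]
[-0.005  1.34 ]
pos [631.  -40.7 103. ] quat [0.667 0.745 0.    0.   ] -> shift [ 0.2  1.4 53. ] turn [ 0.     0.    -0.007]
47.48753036423145
```

View pics/w13.png

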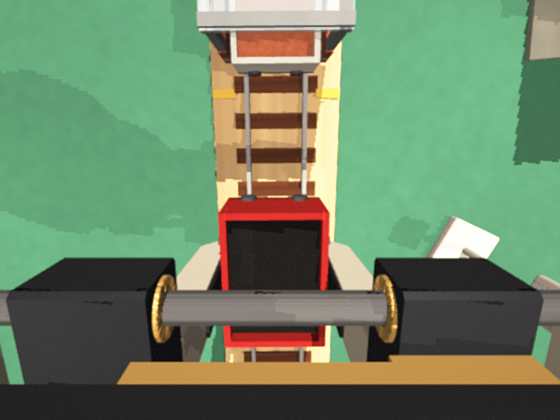

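Red wagon in grip (222..328 wide), the white one's rear rim is at row 68, past the yellow marks at row 93. Lowering with a 1.4 mm correction.

In the tool's units: 52 mm / 300 = 0.1733, 1.4 mm / 300 = 0.0047, -0.006 rad / 4 = -0.0015.

```bash
python3 -m handwheel '{"steps":[[0, 0.0047, 0.05, 0, 0, -0.0015], [0, 0.0047, 0.1067, 0, 0, -0.0015], [0, 0.0047, 0.15, 0, 0, -0.0015], [0, 0.0047, 0.1667, 0, 0, -0.0015], [0, 0.0047, 0.1733, 0, 0, -0.0015]]}' |sed -n '2,6p'
python3 - <<'E'
from h import *
go(sid(-110,0,47),TH-np.pi/2)
f=load("w13");print(tosid(ray(f,[275,70],60)))
E
```

```text
position: [632.3, -40.9, 50.1]
tcp_rot: [0.664, 0.747, -0.0, -0.0]
contact_force: [0.8, 0.9, -1.7]
opening: 47.5
grasp_force: 35.0
pos [632.3 -40.9  50.1] quat [ 0.664  0.747 -0.    -0.   ] -> shift [0.5 0.2 3.1] turn [-0.001  0.    -0.   ]
[[-12.52258748   0.24885059]]
```

In the tool's units: 4 mm / 300 = 0.0133, 3 mm / 300 = 0.01.

```bash
python3 -m handwheel '{"steps":[[0, 0, 0.005, 0, 0, 0], [0, 0, 0.01, 0, 0, 0], [0, 0, 0.0133, 0, 0, 0], [0, 0, 0.0133, 0, 0, 0]]}' |sed -n '2,6p'; python3 -m handwheel '{"steps":[[0, 0, 0, 0, 0, 0], [0, 0, 0, 0, 0, 0], [0, 0, 0, 0, 0, 0], [0, 0, 0, 0, 0, 0]]}' 90|sed -n '2,6p'; python3 -m handwheel '{"steps":[[0, 0, -0.1667, 0, 0, 0], [0, 0, -0.2667, 0, 0, 0], [-0.1333, 0, -0.2667, 0, 0, 0], [-0.25, 0, -0.2667, 0, 0, 0], [-0.25, 0, -0.2667, 0, 0, 0]]}' 0|sed -n '2,6p'
python3 - <<'E'
from h import *
f=grab("wrist","w14");wagon(f,(180,60,380,255),60)
h=hsv(f);m=((h[...,0]<10)|(h[...,0]>170))&(h[...,1]>150);C=cloud(f);s=tosid(C);m[:60]=0;m[255:]=0
for nm,k in (("L",m&(s[...,1]>21)&(s[...,1]<27)),("R",m&(s[...,1]<-21)&(s[...,1]>-27))): k&=C[...,2]>50;print(nm,k.sum(),np.median(C[k][:,2]).round(1))
E
```

```text
position: [632.6, -40.7, 47.0]
tcp_rot: [0.664, 0.747, 0.0, 0.0]
contact_force: [-1.9, -0.5, 1.2]
opening: 47.8
grasp_force: 35.0
position: [632.4, -40.8, 46.6]
tcp_rot: [0.664, 0.747, -0.0, -0.0]
contact_force: [0.2, 0.7, 0.2]
opening: 82.9
grasp_force: 0.0
position: [641.1, -118.9, 127.0]
tcp_rot: [0.666, 0.746, -0.0, 0.001]
contact_force: [-0.8, 0.3, -0.9]
opening: 42.6
grasp_force: 0.0
wagon [633.1 -43.6] [49.4 62.8] heading deg 96.6 siding [-113.3   -0.2]
L 462 61.2
R 537 61.0
```

In the tool's units: 80 mm / 300 = 0.2667, 75 mm / 300 = 0.25.

```bash
python3 -m handwheel '{"steps":[[-0.0167, 0, 0.0667, 0, 0, 0], [-0.0167, 0, 0.1667, 0, 0, 0], [-0.0167, 0, 0.25, 0, 0, 0], [-0.0167, 0, 0.2667, 0, 0, 0], [-0.0167, 0, 0.2667, 0, 0, 0]]}' 0|sed -n '2,6p';python3 - <<'E'
from h import *
go(sid(-22,0,46),TH-np.pi/2)
E
```

```text
position: [641.6, -119.6, 46.1]
tcp_rot: [0.664, 0.748, -0.0, -0.0]
contact_force: [-0.3, -0.1, 0.9]
opening: 0.2
grasp_force: 0.0
pos [ 641.6 -119.6   46.1] quat [ 0.664  0.748 -0.    -0.   ] -> shift [1.678e+02 3.000e-01 1.000e-01] turn [-0.001 -0.     0.   ]
```

In the tool's units: 66 mm / 300 = 0.22, 54 mm / 300 = 0.18.

```bash
python3 -m handwheel '{"steps":[[0.05, 0, 0, 0, 0, 0], [0.1, 0, 0, 0, 0, 0], [0.14, 0, 0, 0, 0, 0], [0.18, 0, 0, 0, 0, 0], [0.22, 0, 0, 0, 0, 0]]}'|sed -n '2,4p';python3 -m handwheel '{"steps":[[0.04, 0, 0, 0, 0, 0], [0.08, 0, 0, 0, 0, 0], [0.12, 0, 0, 0, 0, 0], [0.1533, 0, 0, 0, 0, 0], [0.18, 0, 0, 0, 0, 0]]}'|sed -n '2,4p';python3 -m handwheel '{"steps":[[0.0333, 0, 0, 0, 0, 0], [0.0667, 0, 0, 0, 0, 0], [0.1, 0, 0, 0, 0, 0], [0.1333, 0, 0, 0, 0, 0], [0.15, 0, 0, 0, 0, 0]]}'|sed -n '2,4p';python3 -m handwheel '{"steps":[[0.0067, 0, 0, 0, 0, 0], [0.0067, 0, 0, 0, 0, 0], [0.0067, 0, 0, 0, 0, 0]]}'|sed -n '2,4p'
python3 - <<'E'
from h import *
go(sid(-22,0,46),TH-np.pi/2)
f=grab("wrist","w15")
E
```

```text
position: [634.1, -54.0, 46.9]
tcp_rot: [0.664, 0.747, 0.0, 0.0]
contact_force: [0.4, -1.1, 1.9]
position: [627.6, -0.5, 46.6]
tcp_rot: [0.664, 0.747, -0.0, 0.0]
contact_force: [-0.1, -2.7, 1.0]
position: [622.3, 44.6, 46.6]
tcp_rot: [0.664, 0.748, 0.0, -0.0]
contact_force: [0.1, -1.1, -0.1]
position: [622.1, 45.8, 46.6]
tcp_rot: [0.664, 0.747, 0.0, -0.0]
contact_force: [-0.0, 0.3, 0.6]
pos [622.1  45.8  46.6] quat [ 0.664  0.747  0.    -0.   ] -> shift [1.3 0.2 0.6] turn [-0. -0. -0.]
```

View pics/w15.png

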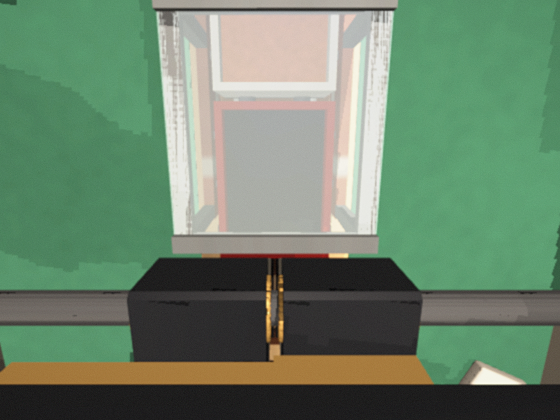

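Both wagons stand in line under the roof, red behind white. Now blue.

In the tool's units: -180 mm / 300 = -0.6, -130 mm / 300 = -0.4333.

```bash
python3 -m handwheel '{"steps":[[-0.0667, 0, 0, 0, 0, 0], [-0.1333, 0, -0.1, 0, 0, 0], [-0.1333, 0, -0.2667, 0, 0, 0], [-0.1333, 0, -0.4333, 0, 0, 0], [-0.1333, 0, -0.6, 0, 0, 0]]}' 93|sed -n '2,4p';python3 - <<'E'
from h import *
f=grab("top","t16");u=proj(f,[443,237,48])[0].astype(int);c,hd=wagon(f,(u[0]-30,u[1]-30,u[0]+30,u[1]+30))
print(sense()["q"]);go([*c,230],hd-np.pi/2)
E
```

```text
position: [626.7, 3.9, 228.4]
tcp_rot: [0.665, 0.747, -0.0, 0.0]
contact_force: [0.1, 0.4, -0.9]
wagon [443.5 237.8] [49.1 65.7] heading deg 170.6 siding [188.4 154.9]
[-0.35484621  0.50419389  0.38629112  1.85255335 -0.25091256  0.82403837
  0.27307845]
pos [629.4   3.3 234.7] quat [0.665 0.747 0.003 0.003] -> shift [ 254.3 -157.8    3.3] turn [ 0.007  0.006 -1.292]
```

In the tool's units: 180 mm / 300 = 0.6, 140 mm / 300 = 0.4667, -0.9 rad / 4 = -0.225.

```bash
python3 -m handwheel '{"steps":[[0.0667, -0.0333, 0, 0, 0, -0.045], [0.2, -0.1, 0, 0, 0, -0.09], [0.3333, -0.2, 0, 0, 0, -0.135], [0.4667, -0.2833, 0, 0, 0, -0.18], [0.6, -0.3667, 0, 0, 0, -0.225]]}'|sed -n '2,4p';python3 - <<'E'
from h import *
go([443.5,237.8,225],np.radians(80.6))
E
```

```text
position: [496.0, 171.3, 226.7]
tcp_rot: [0.271, 0.963, 0.0, 0.0]
contact_force: [1.4, 1.2, -0.9]
pos [496.  171.3 226.7] quat [0.271 0.963 0.    0.   ] -> shift [79.5 29.3  1.7] turn [ 0.     0.001 -0.385]
```

In the tool's units: 79.5 mm / 300 = 0.265, 55 mm / 300 = 0.1833, -0.385 rad / 4 = -0.0963.

```bash
python3 -m handwheel '{"steps":[[0.0833, 0.0333, 0, 0, 0, -0.045], [0.1833, 0.0667, 0, 0, 0, -0.09], [0.265, 0.0977, 0.0033, 0, 0, -0.0963], [0.265, 0.0977, 0.0033, 0, 0, -0.0963], [0.265, 0.0977, 0.0033, 0, 0, -0.0963]]}'|sed -n '2,4p';python3 - <<'E'
from h import *
f=grab("wrist","w16");c,hd=wagon(f,(180,90,370,255));go([*c,33],hd-np.pi/2);print(proj(f,[*c,48]))
E
```

```text
position: [445.1, 237.1, 225.6]
tcp_rot: [0.085, 0.996, -0.0, 0.0]
contact_force: [-0.2, -0.0, -0.8]
wagon [440.8 236.9] [49.2 66.1] heading deg 170.2 siding [187.8 157.8]
pos [445.2 237.1 225.6] quat [ 0.085  0.996 -0.     0.   ] -> shift [  4.4  -0.8 192.6] turn [-0.     0.001  0.   ]
[[273.83113109 191.77365104]]
```

In the tool's units: 191 mm / 300 = 0.6367, 180 mm / 300 = 0.6.

```bash
python3 -m handwheel '{"steps":[[0.01, -0.0023, 0.1667, 0, 0, 0], [0.01, -0.0023, 0.35, 0, 0, 0], [0.01, -0.0023, 0.5167, 0, 0, 0], [0.01, -0.0023, 0.6, 0, 0, 0], [0.01, -0.0023, 0.6367, 0, 0, 0]]}' 93|sed -n '2,3p'; python3 -m handwheel '{"steps":[[0, 0, 0, 0, 0, 0], [0, 0, 0, 0, 0, 0], [0, 0, 0, 0, 0, 0], [0, 0, 0, 0, 0, 0], [0, 0, 0, 0, 0, 0]]}' 40 35|sed -n '2,6p'
```

```text
position: [441.5, 237.0, 33.1]
tcp_rot: [0.085, 0.996, -0.001, -0.001]
position: [441.2, 238.2, 35.0]
tcp_rot: [0.084, 0.996, 0.0, 0.0]
contact_force: [0.3, 1.1, 2.8]
opening: 47.8
grasp_force: 31.2
```

In the tool's units: -90 mm / 300 = -0.3, -80 mm / 300 = -0.2667.

```bash
python3 -m handwheel '{"steps":[[0, 0, -0.0667, 0, 0, 0], [0, 0, -0.1667, 0, 0, 0], [0, 0, -0.2667, 0, 0, 0], [0, 0, -0.3, 0, 0, 0]]}' |sed -n '2,6p'
python3 - <<'E'
from h import *
go(sid(-110,0,120),TH-np.pi/2)
E
```

```text
position: [441.6, 238.5, 126.0]
tcp_rot: [0.084, 0.996, 0.001, 0.001]
contact_force: [0.2, 0.5, -2.1]
opening: 47.6
grasp_force: 35.0
pos [441.6 238.5 126. ] quat [0.084 0.996 0.001 0.001] -> shift [-234.8 -243.     6. ] turn [0.002 0.    1.285]
```

In the tool's units: -180 mm / 300 = -0.6, -170 mm / 300 = -0.5667, 0.9 rad / 4 = 0.225.

```bash
python3 -m handwheel '{"steps":[[-0.05, -0.0667, -0.0667, 0, 0, 0.045], [-0.1667, -0.2, -0.1167, 0, 0, 0.09], [-0.3, -0.3333, -0.1167, 0, 0, 0.135], [-0.4333, -0.4733, -0.1167, 0, 0, 0.18], [-0.5667, -0.6, -0.1167, 0, 0, 0.225]]}' |sed -n '2,6p'
python3 - <<'E'
from h import *
go(sid(-110,0,100),TH-np.pi/2)
E
```

```text
position: [579.1, 30.5, 158.9]
tcp_rot: [0.512, 0.859, -0.0, -0.0]
contact_force: [0.8, 1.3, -2.2]
opening: 47.5
grasp_force: 35.0
pos [579.1  30.5 158.9] quat [ 0.512  0.859 -0.    -0.   ] -> shift [-87.7  13.2  58.9] turn [-0.001  0.     0.379]
```

In the tool's units: -87.7 mm / 300 = -0.2923, -65 mm / 300 = -0.2167, 0.379 rad / 4 = 0.0948.

```bash
python3 -m handwheel '{"steps":[[-0.1, 0.0167, 0, 0, 0, 0.045], [-0.2167, 0.0333, 0.0333, 0, 0, 0.09], [-0.2923, 0.044, 0.1167, 0, 0, 0.0948], [-0.2923, 0.044, 0.1933, 0, 0, 0.0948], [-0.2923, 0.044, 0.1933, 0, 0, 0.0948]]}' |sed -n '2,6p'; python3 -m handwheel '{"steps":[[0, 0, 0, 0, 0, 0], [0, 0, 0, 0, 0, 0]]}' >/dev/null
python3 - <<'E'
from h import *
f=grab("wrist","w17");h=hsv(f);S=h[...,1].astype(int);p,r=tool()
out=[]
for y in(20,-20):
    pts=[]
    for x in np.linspace(-60,-25,80):
        u0,v=proj(f,sid(x,y,16))[0].round().astype(int);k=np.where(S[v,u0-7:u0+8]<60)[0]
        if len(k):pts.append((k.mean()+u0-7,v))
    P=ray(f,pts,16);t=r.inv().apply(P-p);k=np.polyfit(t[:,0],t[:,1],1);out.append(k);print(len(pts),k.round(4))
print(np.mean(out,0).round(3));go(sid(-110,0,50),TH-np.pi/2);print(sense()["opening"])
m=(h[...,0]>100)&(h[...,0]<130)&(S>100);m[:,:200]=0;m[:,350:]=0;m[:150]=0;m[255:]=0
print(cv2.boundingRect(max(blobs(m),key=cv2.contourArea)))
E
```

```text
position: [630.8, -38.2, 99.1]
tcp_rot: [0.662, 0.749, -0.002, -0.002]
contact_force: [-0.7, -0.3, -1.7]
opening: 47.8
grasp_force: 35.0
80 [ 4.80000e-03 -2.05733e+01]
80 [6.10000e-03 1.90918e+01]
[ 0.005 -0.741]
pos [632.9 -37.8 102.6] quat [0.662 0.75  0.001 0.001] -> shift [-2.4 -0.8 52.6] turn [0.001 0.    0.006]
48.102709690643835
(220, 197, 110, 58)
```

In the tool's units: 52 mm / 300 = 0.1733, 50 mm / 300 = 0.1667, 0.0055 rad / 4 = 0.0014.

```bash
python3 -m handwheel '{"steps":[[-0.0067, -0.0027, 0.05, 0, 0, 0.0014], [-0.0067, -0.0027, 0.1067, 0, 0, 0.0014], [-0.0067, -0.0027, 0.15, 0, 0, 0.0014], [-0.0067, -0.0027, 0.1667, 0, 0, 0.0014], [-0.0067, -0.0027, 0.1733, 0, 0, 0.0014]]}' |sed -n '2,6p'
python3 - <<'E'
from h import *
go(sid(-110,0,47),TH-np.pi/2)
E
```

```text
position: [631.8, -40.3, 49.1]
tcp_rot: [0.664, 0.748, -0.0, -0.0]
contact_force: [-0.4, 0.7, -0.8]
opening: 47.6
grasp_force: 35.0
pos [631.8 -40.3  49.1] quat [ 0.664  0.748 -0.    -0.   ] -> shift [-0.1  0.6  2.1] turn [-0.001  0.     0.   ]
```

In the tool's units: 3 mm / 300 = 0.01, 2 mm / 300 = 0.0067.

```bash
python3 -m handwheel '{"steps":[[0, 0.0013, 0.0033, 0, 0, 0], [0, 0.0013, 0.0067, 0, 0, 0], [0, 0.0013, 0.01, 0, 0, 0], [0, 0.0013, 0.01, 0, 0, 0]]}' |sed -n '2,6p'; python3 -m handwheel '{"steps":[[0, 0, 0, 0, 0, 0], [0, 0, 0, 0, 0, 0], [0, 0, 0, 0, 0, 0], [0, 0, 0, 0, 0, 0]]}' 90|sed -n '2,6p'; python3 -m handwheel '{"steps":[[0, 0, -0.1667, 0, 0, 0], [0, 0, -0.2667, 0, 0, 0], [-0.1333, 0, -0.2667, 0, 0, 0], [-0.25, 0, -0.2667, 0, 0, 0], [-0.25, 0, -0.2667, 0, 0, 0]]}' 0|sed -n '2,6p'
python3 - <<'E'
from h import *
f=grab("wrist","w18");wagon(f,(180,60,380,255),60)
h=hsv(f);m=(h[...,0]>100)&(h[...,0]<130)&(h[...,1]>80);C=cloud(f);s=tosid(C);m[:60]=0;m[255:]=0
for nm,k in (("L",m&(s[...,1]>21)&(s[...,1]<27)),("R",m&(s[...,1]<-21)&(s[...,1]>-27))): k&=C[...,2]>50;print(nm,k.sum(),np.median(C[k][:,2]).round(1))
E
```

```text
position: [632.6, -40.1, 47.1]
tcp_rot: [0.664, 0.748, 0.0, 0.0]
contact_force: [-1.5, 0.2, 1.6]
opening: 47.6
grasp_force: 35.0
position: [632.3, -40.2, 46.6]
tcp_rot: [0.664, 0.748, -0.0, 0.0]
contact_force: [0.2, -0.6, -0.7]
opening: 83.2
grasp_force: 0.0
position: [641.0, -118.4, 127.0]
tcp_rot: [0.666, 0.746, -0.0, 0.001]
contact_force: [-0.2, 0.2, -0.5]
opening: 42.5
grasp_force: 0.0
wagon [633.  -42.7] [49.4 62.1] heading deg 96.6 siding [-112.4   -0.3]
L 402 61.3
R 467 61.1
```

In the tool's units: 80 mm / 300 = 0.2667, 75 mm / 300 = 0.25.

```bash
python3 -m handwheel '{"steps":[[-0.0167, 0, 0.0667, 0, 0, 0], [-0.0167, 0, 0.1667, 0, 0, 0], [-0.0167, 0, 0.25, 0, 0, 0], [-0.0167, 0, 0.2667, 0, 0, 0], [-0.0167, 0, 0.2667, 0, 0, 0]]}' 0|sed -n '2,6p';python3 - <<'E'
from h import *
go(sid(-19,0,46),TH-np.pi/2)
E
```

```text
position: [641.5, -119.0, 46.0]
tcp_rot: [0.664, 0.748, -0.0, -0.0]
contact_force: [-0.5, 0.6, 0.5]
opening: 0.9
grasp_force: 0.0
pos [ 641.5 -119.    46. ] quat [ 0.664  0.748 -0.    -0.   ] -> shift [1.702e+02 4.000e-01 1.000e-01] turn [-0.001 -0.     0.001]
```

In the tool's units: 66 mm / 300 = 0.22, 54 mm / 300 = 0.18.

```bash
python3 -m handwheel '{"steps":[[0.05, 0, 0, 0, 0, 0], [0.1, 0, 0, 0, 0, 0], [0.14, 0, 0, 0, 0, 0], [0.18, 0, 0, 0, 0, 0], [0.22, 0, 0, 0, 0, 0]]}'|sed -n '2,4p';python3 -m handwheel '{"steps":[[0.04, 0, 0, 0, 0, 0], [0.08, 0, 0, 0, 0, 0], [0.12, 0, 0, 0, 0, 0], [0.1533, 0, 0, 0, 0, 0], [0.18, 0, 0, 0, 0, 0]]}'|sed -n '2,4p';python3 -m handwheel '{"steps":[[0.0333, 0, 0, 0, 0, 0], [0.0667, 0, 0, 0, 0, 0], [0.1, 0, 0, 0, 0, 0], [0.1333, 0, 0, 0, 0, 0], [0.15, 0, 0, 0, 0, 0]]}'|sed -n '2,4p';python3 -m handwheel '{"steps":[[0.01, 0, 0, 0, 0, 0], [0.0167, 0, 0, 0, 0, 0], [0.0167, 0, 0, 0, 0, 0], [0.0167, 0, 0, 0, 0, 0]]}'|sed -n '2,4p'
python3 - <<'E'
from h import *
go(sid(-19,0,46),TH-np.pi/2)
E
python3 -m handwheel '{"steps":[[-0.0667, 0, 0, 0, 0, 0], [-0.2, 0, -0.0667, 0, 0, 0], [-0.3, 0, -0.2333, 0, 0, 0], [-0.3333, 0, -0.4, 0, 0, 0], [-0.3667, 0, -0.5333, 0, 0, 0]]}'|sed -n '2,4p';python3 - <<'E'
from h import *
f=grab("wrist","w19");print(proj(f,[sid(-20,0,8),sid(-15,0,60)]));grab("scene","s19")
E
```

```text
position: [634.2, -53.6, 47.0]
tcp_rot: [0.664, 0.748, 0.0, 0.0]
contact_force: [0.6, -2.1, 1.5]
position: [627.5, -0.0, 46.6]
tcp_rot: [0.664, 0.748, -0.0, 0.0]
contact_force: [1.2, -4.2, 2.6]
position: [622.2, 45.2, 46.6]
tcp_rot: [0.664, 0.748, 0.0, -0.0]
contact_force: [0.3, -4.6, 1.2]
position: [621.6, 49.4, 46.6]
tcp_rot: [0.664, 0.748, 0.0, -0.0]
contact_force: [0.2, -1.2, 1.2]
pos [621.6  49.4  46.6] quat [ 0.664  0.748  0.    -0.   ] -> shift [0.6 0.2 0.6] turn [-0. -0.  0.]
position: [634.6, -62.2, 208.6]
tcp_rot: [0.665, 0.747, 0.0, 0.0]
contact_force: [0.8, 0.3, -0.4]
[[274.2250351   81.85522205]
 [274.24312565  67.10374384]]
```

View pics/w19.png

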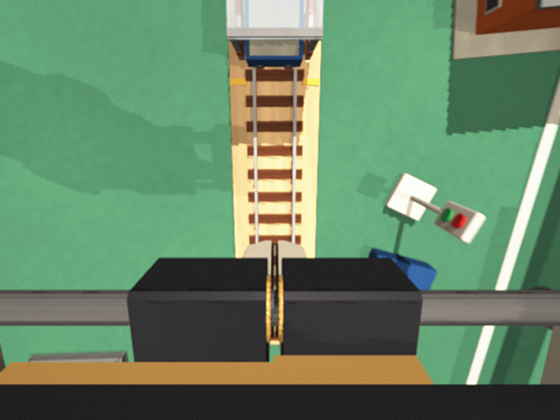

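View pics/s19.png

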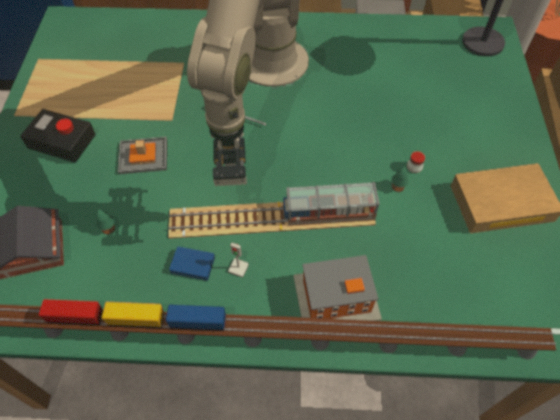

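Blue's rear edge is at row ~67, clear of the yellow marks at row 82. In the scene view all three wagons are in the shed, the block is in its tray, and the bystanders are in place.

```bash
python3 -c "
from rig import finish_job
print(finish_job())"
```

```text
the job is handed in; nothing more can be done
None
```

I handed the job in: both rails were rubbed from white line to yellow line at about 5–6 N, the block is back flat in its tray, and the white, red and blue wagons stand on the rails in the shed past the yellow line. The trees, signal, jar and tin look undisturbed in the last picture, and the hand-in returned no verdict.

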